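# Stand the glazed test tiles in the drying rack by size

## Robot

A 6-joint arm with a two-finger parallel gripper is mounted at the origin on a cart in front of the work surface, level with it; the furniture and walls round the work are solid. World frame = base frame: x ahead of the robot, y to its left, z up, the work surface at z = 0. Lengths are in m, angles in degrees, forces in N, time in s.
With the tool pointing down it reaches from about 0.3 to 0.75 m from the base axis. Payload 8.5 kg.
Tool frame: the origin (TCP) lies between the finger pads; the fingertips stand 19 mm ahead of it and the grasp point (between the pads) is the TCP; z points along the fingers, y is the line along which they close (so a half turn about z gives the same grasp; the last joint's range is limited). The gripper opens to 85 mm and grips with 20 to 120 N. Pads are 22 mm wide; open, the fingers measure 114 mm over their backs; the gripper's body (76 mm by 85 mm) begins 54 mm behind the grasp point. The pads swing forward as they close: fully open they stand 13 mm farther back than shut.
Start: joints at [61.232, 21.807, 74.336, -0, 83.858, -12.336], TCP at [0.156, 0.528, 0.25] pointing down, gripper open.
Joint ranges: [-178.18, 178.18], [-50.72, 133.34], [12.68, 142.11], [-81.47, 261.47], [9.98, 163.14], [-165.26, 165.26]. Speed limits (degrees/s): [136.94, 136.94, 180, 180, 180, 180].

## Interface

Orientations are given as a 3x3 rotation matrix whose columns are the frame's x, y, z axes.
In Python, from rig import env, optics gives the robot as it stands.
- The arm moves only by the tool arm_command, never from a script. Its argument "commands" is one flat list of numbers, 7 for each row, row after row: the closure, from -1 (fully open) to 1 (shut), so that 0 is half open, then the shift along the tool's x, y, z as a fraction of full scale, then the turn, a rotation vector about the tool's x, y, z as a fraction of full scale. A call has 1 to 12 rows; each row is the pose to reach, as a shift and turn from the pose commanded when the call began, along the tool's axes at that moment; what a row does not reach only later rows make up. Full scale, the value 1, is 500 mm for a shift and 120 degrees for a turn. A row lasts 1/12 s, in which the tool goes at most 41.7 mm and 7.16 degrees, less where a joint would pass 70% of its speed; a pose out of reach is approached as far as the arm can. A call with a number of a shift or a turn outside -1 to 1 is refused whole. A call with a gripper value outside its range is refused whole. The fingers move at their own pace and stop on an object; "newtons" is the grip in N (left out, the last holds). Time passes only in rows, so rows that repeat a pose let the fingers close. It gives the time, the measured TCP pose, the force, the opening and the grip force at its end, in the units of the state.
- env.observe(): the state, without advancing time (a new reading comes with each control period).
- optics.get_image(name): name is "scene" or "side" or "wrist"; returns a dict with "image" (480x640x3 uint8, red, green, blue), "intrinsics" (3x3 intrinsics, pixels), "origin" and "orientation" of the camera in the world; the wrist camera has in their place "tool_from_camera" (4x4, takes a point from camera to tool coordinates, whose origin is the TCP and whose axes are the flange's). Camera axes: x right, y down, z forward; pixel columns grow to the right and rows downward; lengths in m; the calibration is good to about 2 mm. The wrist camera is an equidistant fisheye: a pixel r from the principal point sees the ray r / f radians off the axis. A picture is of the moment at which its call begins: read the wrist's pose just before it. There is no depth.
- env.close_job(): hands the job in; it is judged then, once.
The state is a dict: "time_s": time; "q": joint angles; "qvel": joint speeds; "joint_efforts": joint torques, N m; "position": TCP position; "tool_rot": TCP orientation; "ft_force": force on the tool from outside, world axes, zero at the start; "wrist_torque": the same for the moment, N m; "grip_width": finger opening in m; "gripper_force": force on a finger pad.
Only numpy, scipy, OpenCV 4.12 (cv2) and the standard library are available. Lean on these libraries where they do the work, as an engineer would, in place of code of your own. Each camera call takes 0.05 s, during which the arm holds its last target. There are 200 camera calls.

## Task

Stand every loose tile from the bench on its short end in the wooden drying rack, its foot down in a groove and its face leaning back on a pair of dowels, one tile to a place. Each of the rack's two lanes already holds one sample tile in its last groove: long tiles go in the lane of the long sample and short tiles in the lane of the short sample. Leave the two samples where they stand and do not disturb the cup, tin and pebble.

Things in the scene. Friction and masses are not known exactly. Their poses are not given: they have to be found in the camera images.
- rack: fixed wooden drying rack, board 256 (x) x 250 (y) x 14 mm; origin: centre of its underside, x from front to back row, z up. Slats leave four grooves along y that slope back 20 degrees from upright (up = towards +x), 20 mm across, 18-27 mm deep, floor 14 mm above the bench. Pairs of 8 mm dowels carry on the back wall of each to 72 mm above the bench. At y = 0 and +-120 mm 7 mm rails run along x, 45 mm high
- lane_plus (a point): middle of the front groove's floor (rack x = -75 mm) in the lane at rack y = +65 mm (dowels at y = 51 and 79); axes as the rack's. The lane's other grooves lie 50, 100, 150 mm along +x; one tile each. A tile leaning on the dowels has its lower back edge 11 mm past (+x of) the floor's middle, its centre 24 mm (long) or 19 mm (short) past it and 54 or 40 mm above the floor
- lane_minus (a point): middle of the front groove's floor (rack x = -75 mm) in the lane at rack y = -65 mm (dowels at y = -79 and -51); axes as the rack's. The lane's other grooves lie 50, 100, 150 mm along +x; one tile each. A tile leaning on the dowels has its lower back edge 11 mm past (+x of) the floor's middle, its centre 24 mm (long) or 19 mm (short) past it and 54 or 40 mm above the floor
- long_1: long terracotta tile with a white glazed top field, a flat slab 110 x 60 x 12 mm (about 160 g), lying flat on the bench at the start; may be absent. Origin at its centre, x along its 110 mm length, y along its width, z through its thickness; its ends are alike and either may be the foot
- long_2: long terracotta tile with a white glazed top field, a flat slab 110 x 60 x 12 mm (about 160 g), lying flat on the bench at the start; may be absent. Origin at its centre, x along its 110 mm length, y along its width, z through its thickness; its ends are alike and either may be the foot
- long_3: long terracotta tile with a white glazed top field, a flat slab 110 x 60 x 12 mm (about 160 g), lying flat on the bench at the start; may be absent. Origin at its centre, x along its 110 mm length, y along its width, z through its thickness; its ends are alike and either may be the foot
- short_1: short terracotta tile with a white glazed top field, a flat slab 80 x 60 x 12 mm (about 116 g), lying flat on the bench at the start; may be absent. Origin at its centre, x along its 80 mm length, y along its width, z through its thickness; its ends are alike and either may be the foot
- short_2: short terracotta tile with a white glazed top field, a flat slab 80 x 60 x 12 mm (about 116 g), lying flat on the bench at the start; may be absent. Origin at its centre, x along its 80 mm length, y along its width, z through its thickness; its ends are alike and either may be the foot
- short_3: short terracotta tile with a white glazed top field, a flat slab 80 x 60 x 12 mm (about 116 g), lying flat on the bench at the start; may be absent. Origin at its centre, x along its 80 mm length, y along its width, z through its thickness; its ends are alike and either may be the foot
- sample_long: tile like the loose ones, 110 x 60 x 12 mm (origin at its centre, x along its 110 mm length, pointing up and leaning back 20 to 25 degrees), already standing in the last groove (x = 75 mm) of one of the rack's two lanes; which lane differs from start to start and shows which lane is for long tiles
- sample_short: tile like the loose ones, 80 x 60 x 12 mm (origin at its centre, x along its 80 mm length, pointing up and leaning back 20 to 25 degrees), already standing in the last groove (x = 75 mm) of one of the rack's two lanes; which lane differs from start to start and shows which lane is for short tiles
- bark_cup: bystander: brown bark-textured cup, about 92 mm across, 113 mm high, standing on the bench beside the rack; origin at the centre of its foot
- gold_tin: bystander: gold-coloured tin 32 x 32 x 28 mm on the bench; origin at the centre of its underside
- black_pebble: bystander: black pebble 33 x 47 x 22 mm on the bench; origin at the centre of its underside
- lamp_black: fixed black desk lamp behind the work, best kept clear of: its post rises 85 mm beyond (+x) and 140 mm left (+y) of this point to 0.51 m; from there an arm slopes to a shade about 200 mm wide that hangs some 80 mm nearer (-x) and 120 mm right (-y) of this point, more than 0.35 m above the bench. Keep wrists low or near the robot there
Not all that is in view belongs to the job. Leave any green look-alike of the long_1 alone.

How it is judged:
By the outcome, as a careful person would: the job done as asked, in the order asked, and still so for the second after the job is handed in, with the robot touching nothing.
Of long_1, long_2, long_3, short_1, short_2, short_3 only 4 to 6 are there at a start; the rules pass over those that are not, and their reading is None.
At some moment in a run one of long_1, long_2, long_3, short_1, short_2, short_3 may be knocked a few centimetres aside while the robot is not near it.
Once in a run the grip may slacken for a moment while it holds something.
It also fails if it takes over 210 s, if anything falls off the work surface, if the arm or the gripper's body presses on something with over 40 N, if the wrist force passes 120 N, or if a joint passes its speed limit or range.

## Working session

There is one attempt and no reset: what is moved stays moved. The work goes in short steps, Python scripts to look and compute and a tool call to move; the robot and the scene stay as the last step left them, time stands still between calls to the robot, and variables do not carry over. Pictures are saved under pics/ and viewed, at most 14 in all, crops included, and the job is handed in when it is done.

Besides the shell and the picture viewer there is one more tool, called after "Call:" as name(argument=value, ...) on one line, values as JSON. arm_command: Moves the arm, as the interface text tells. Shift numbers are shares of 500 mm and turn numbers shares of 120 degrees, none past 1 either way. Its arguments: {"type":"object","properties":{"commands":{"type":"array","items":{"type":"number"}},"newtons":{"type":"number"}},"required":["commands"]}

```bash
ls; mkdir -p pics; python3 - <<'E'
from rig import env, optics
import cv2
s=env.observe(); print(s['time_s'],s['position'],s['tool_rot'],s['grip_width'])
for n in ['scene','side','wrist']:
    d=optics.get_image(n); cv2.imwrite(f'pics/{n}0.png',d['image'][...,::-1])
    print(n,{k:v for k,v in d.items() if k!='image'})
E
```

```text
pics
0.0 [0.15545215 0.52730227 0.2497156 ] [[-9.59156711e-01  2.82874349e-01 -7.11210826e-04]
 [ 2.82875050e-01  9.59155962e-01 -1.24360866e-03]
 [ 3.30377114e-04 -1.39399939e-03 -9.99998974e-01]] 0.08580627887178816
scene {'intrinsics': array([[555.12438968,   0.        , 322.00569652],
       [  0.        , 555.12438968, 242.18380759],
       [  0.        ,   0.        ,   1.        ]]), 'origin': array([-0.79175639,  0.01427002,  1.02351976]), 'orientation': array([[-0.03757472, -0.57941657,  0.81416496],
       [-0.9992748 ,  0.01675996, -0.03419021],
       [ 0.00616501, -0.81485922, -0.57962613]])}
side {'intrinsics': array([[470.56487896,   0.        , 315.4689912 ],
       [  0.        , 470.56487896, 245.40366644],
       [  0.        ,   0.        ,   1.        ]]), 'origin': array([ 0.09317963, -0.8507035 ,  0.76063087]), 'orientation': array([[ 0.86427623, -0.29442437,  0.40784911],
       [-0.50301567, -0.50368535,  0.70233631],
       [-0.0013573 , -0.81216707, -0.58342335]])}
wrist {'intrinsics': array([[371.64829954,   0.        , 318.35967511],
       [  0.        , 371.64829954, 240.64037523],
       [  0.        ,   0.        ,   1.        ]]), 'tool_from_camera': array([[-9.14390271e-04, -9.62252453e-01, -2.72156906e-01,
         6.78926481e-02],
       [ 9.99999579e-01, -9.01828114e-04, -1.71237880e-04,
         7.43032676e-04],
       [-8.06646786e-05, -2.72156947e-01,  9.62252872e-01,
        -1.22842244e-01],
       [ 0.00000000e+00,  0.00000000e+00,  0.00000000e+00,
         1.00000000e+00]])}
```

View pics/scene0.png

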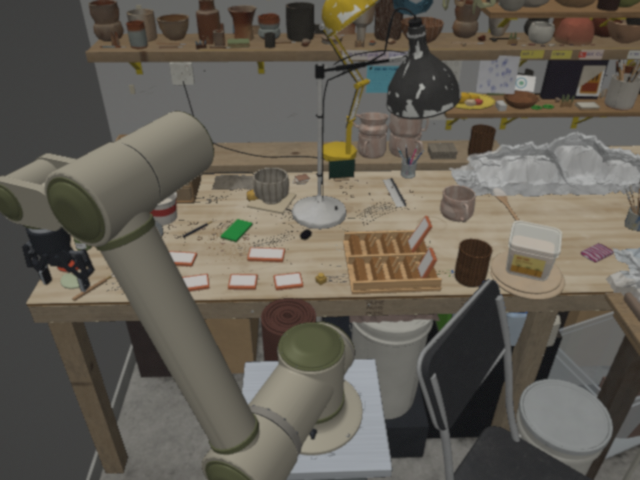

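View pics/side0.png

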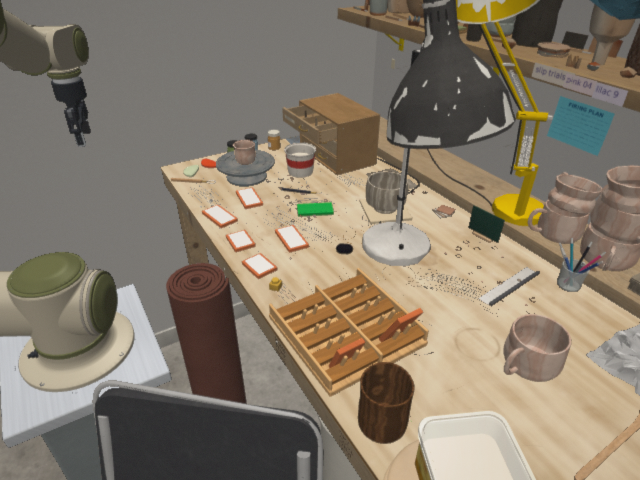

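The scene view shows five white-faced tiles, at about (183,258), (195,282), (243,282), (267,255) and (288,280). The green look-alike is at (237,230) and will be left alone. The rack is at (390,262), and both samples lean at its right end. I'll measure these next.

```bash
cat > h.py <<'E'
import numpy as np, cv2
from rig import env, optics
def grab(n):
    s=env.observe(); d=optics.get_image(n); d['s']=s; d['n']=n
    if n=='wrist':
        T=np.eye(4); T[:3,:3]=s['tool_rot']; T[:3,3]=s['position']; C=T@np.array(d['tool_from_camera'])
        d['origin']=C[:3,3]; d['orientation']=C[:3,:3]
    return d
def rays(d,uv):
    K=d['intrinsics']; p=(np.atleast_2d(uv).astype(float)-K[:2,2])/[K[0,0],K[1,1]]
    if d['n']=='wrist':
        th=np.linalg.norm(p,axis=1,keepdims=True); v=np.hstack([p/np.maximum(th,1e-9)*np.sin(th),np.cos(th)])
    else: v=np.hstack([p,np.ones((len(p),1))])
    return v@d['orientation'].T
def onplane(d,uv,z):
    v=rays(d,uv); o=d['origin']; return (o+v*((z-o[2])/v[:,2])[:,None])[:,:2]
def project(d,P):
    v=(np.atleast_2d(P)-d['origin'])@d['orientation']; K=d['intrinsics']
    if d['n']=='wrist':
        r=np.linalg.norm(v[:,:2],axis=1,keepdims=True); p=v[:,:2]/r*np.arctan2(r,v[:,2:])
    else: p=v[:,:2]/v[:,2:]
    return p*[K[0,0],K[1,1]]+K[:2,2]
def tiles(d,z=0.012):
    """white fields with terracotta rim -> centre, angle of long side(deg), dims(mm) of whole tile from mask"""
    hsv=cv2.cvtColor(d['image'],cv2.COLOR_RGB2HSV)
    m=((hsv[...,1]<45)&(hsv[...,2]>150)).astype(np.uint8)
    red=((hsv[...,0]<12)|(hsv[...,0]>172))&(hsv[...,1]>90)&(hsv[...,2]>60)
    out=[]
    for c in cv2.findContours(m,cv2.RETR_EXTERNAL,cv2.CHAIN_APPROX_NONE)[0]:
        if cv2.contourArea(c)<60: continue
        b=np.zeros_like(m); cv2.drawContours(b,[c],-1,1,-1)
        ring=cv2.dilate(b,np.ones((5,5)))-b
        f=red[ring>0].mean()
        if f<0.35: continue
        xy=onplane(d,c[:,0],z); 
        r=cv2.minAreaRect((xy*1000).astype(np.float32)); (cx,cy),(w,h),a=r
        if w<h: w,h,a=h,w,a+90
        a=(a+90)%180-90
        u=c[:,0].mean(0)
        out.append((round(cx/1000,4),round(cy/1000,4),round(a,1),round(w),round(h),u.round(),round(f,2)))
    return sorted(out,key=lambda t:t[1])
E
python3 - <<'E'
from h import *
for n in ['scene','side']:
    d=grab(n); print(n)
    for t in tiles(d): print(t)
    o=d['image']
    c=o[200:310,320:500] if n=='scene' else o[260:400,255:435]
    cv2.imwrite(f'pics/c_{n}.png',cv2.resize(c,None,fx=4,fy=4,interpolation=cv2.INTER_CUBIC)[...,::-1])
E
```

```text
scene
(0.4488, 0.0599, -81.2, 68, 44, array([288., 279.]), np.float64(0.36))
(0.5786, 0.1285, 84.1, 98, 44, array([266., 253.]), np.float64(0.36))
side
(0.4496, 0.0556, -82.0, 68, 44, array([259., 264.]), np.float64(0.57))
(0.5797, 0.124, 84.6, 97, 44, array([291., 236.]), np.float64(0.56))
(0.4512, 0.1855, 87.4, 67, 44, array([240., 239.]), np.float64(0.54))
(0.4473, 0.3371, -78.6, 96, 43, array([219., 214.]), np.float64(0.55))
(0.5684, 0.3933, 82.9, 96, 44, array([249., 196.]), np.float64(0.54))
```

View pics/c_scene.png

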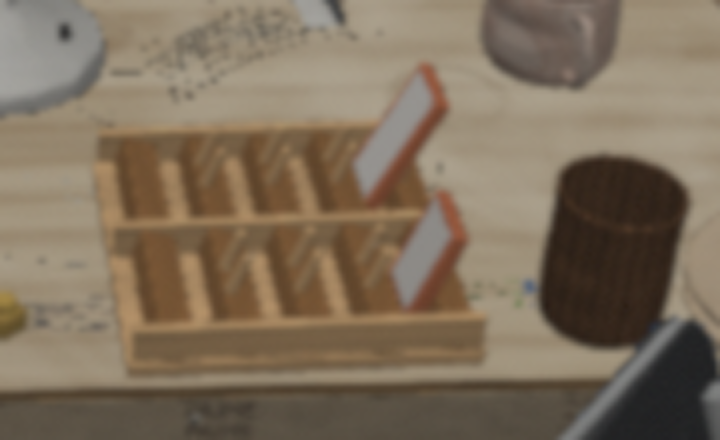

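View pics/c_side.png

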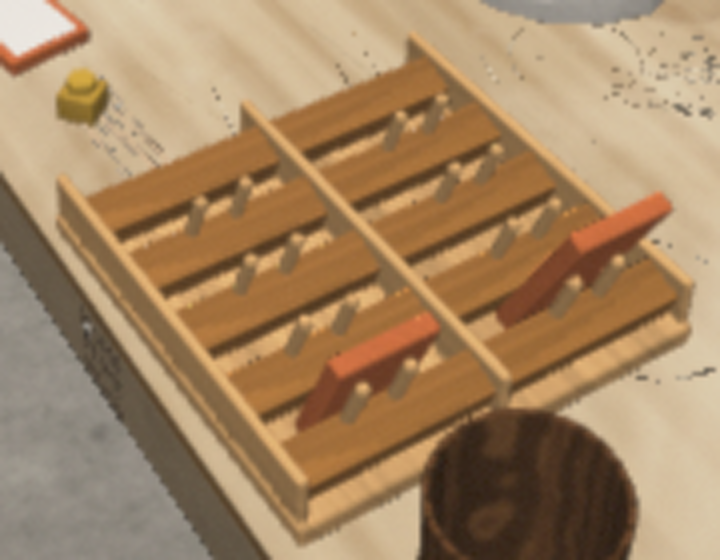

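The long sample stands in the far lane (crop (410,130), 4x, scene crop), so lane_plus takes long tiles and lane_minus takes short ones. Loose tiles are 3 long and 2 short. Next I'll estimate the rack pose from its rail ends.

```bash
cat >> h.py <<'E'
from scipy.spatial.transform import Rotation as Ro
def Rlean(yaw,lean):
    """tool x = horizontal dir at yaw (deg), tool pointing down; then body leans 'lean' deg toward +tool-x side (neg: opposite)"""
    y=np.radians(yaw); x=np.array([np.cos(y),np.sin(y),0]); z=np.array([0,0,-1.]); R=np.column_stack([x,np.cross(z,x),z])
    return R@Ro.from_euler('y',-lean,degrees=True).as_matrix()
def cmd(p,R,s=None):
    s=s or env.observe(); R0=s['tool_rot']; d=R0.T@(np.array(p)-s['position']); r=Ro.from_matrix(R0.T@R).as_rotvec(degrees=True)
    n=max(np.linalg.norm(d)/.0417,np.linalg.norm(r)/7.16)
    return (d/.5).round(4).tolist(),(r/120).round(4).tolist(),'rows',round(n,1)
E
python3 - <<'E'
from h import *
d=grab('side')
c=np.array([[62,178],[303,488],[245,103],[505,383],[415,37],[690,290]])/4+[255,260]-.375
p=onplane(d,c,.045); print(p.round(4)); 
d=grab('scene')
c=np.array([[132,328],[485,320],[115,224],[100,135],[372,125]])/4+[320,200]-.375
print(onplane(d,c,.045).round(4))
print(cmd([.50,.02,.30],Rlean(90,0)))
E
```

```text
[[ 0.394  -0.1316]
 [ 0.3992 -0.3781]
 [ 0.5139 -0.1277]
 [ 0.518  -0.3745]
 [ 0.6344 -0.1267]
 [ 0.6383 -0.3724]]
[[ 0.3922 -0.1211]
 [ 0.3935 -0.3674]
 [ 0.5123 -0.1184]
 [ 0.6279 -0.1156]
 [ 0.6356 -0.3299]]
([-0.9479, -0.7787, -0.0994], [-0.0002, 0.0001, 0.6131], 'rows', np.float64(14.8))
```

Call:
arm_command(commands=[-1,-0.3,-0.25,-0.1,0,0,0.2,-1,-0.6,-0.5,-0.1,0,0,0.4,-1,-0.948,-0.779,-0.099,0,0,0.613,-1,-0.948,-0.779,-0.099,0,0,0.613,-1,-0.948,-0.779,-0.099,0,0,0.613,-1,-0.948,-0.779,-0.099,0,0,0.613,-1,-0.948,-0.779,-0.099,0,0,0.613,-1,-0.948,-0.779,-0.099,0,0,0.613,-1,-0.948,-0.779,-0.099,0,0,0.613,-1,-0.948,-0.779,-0.099,0,0,0.613,-1,-0.948,-0.779,-0.099,0,0,0.613,-1,-0.948,-0.779,-0.099,0,0,0.613])

```text
time_s: 1.35
position: [0.4355, 0.1137, 0.2927]
tool_rot: [[0.002, 1.0, 0.001], [1.0, -0.002, 0.0], [0.0, 0.001, -1.0]]
ft_force: [1.3, 0.3, -0.5]
grip_width: 0.0856
gripper_force: 0.0
```

Call:
arm_command(commands=[-1,0,0,0,0,0,0,-1,0,0,0,0,0,0,-1,0,0,0,0,0,0,-1,0,0,0,0,0,0])

```text
time_s: 1.68
position: [0.4342, 0.1165, 0.2923]
tool_rot: [[-0.002, 1.0, -0.0], [1.0, 0.002, 0.0], [0.0, -0.0, -1.0]]
ft_force: [-0.2, -0.1, -0.3]
grip_width: 0.0855
gripper_force: 0.0
```

```bash
python3 - <<'E'
from h import *
s=env.observe(); print(s['q'],s['position'],s['tool_rot'].round(3))
print(cmd([.50,.02,.30],Rlean(90,0)))
d=grab('wrist'); cv2.imwrite('pics/w1.png',d['image'][...,::-1]); np.save('w1.npy',d['image'])
for t in tiles(d): print(t)
E
```

```text
[-1.31156929e-01  9.83080114e+00  8.43826672e+01  9.49135677e-03
  8.57990030e+01 -2.19302804e-01] [0.43420423 0.11654576 0.29231756] [[-0.002  1.    -0.   ]
 [ 1.     0.002  0.   ]
 [ 0.    -0.    -1.   ]]
([-0.1933, 0.1313, -0.0154], [-0.0001, -0.0001, 0.0007], 'rows', np.float64(2.8))
(0.5784, 0.1262, 84.7, 100, 47, array([443., 194.]), np.float64(0.86))
(0.4505, 0.319, -78.6, 59, 46, array([332.,  22.]), np.float64(0.77))
(0.5626, 0.3461, 7.8, 46, 13, array([433.,   3.]), np.float64(0.92))
```

Call:
arm_command(commands=[-1,-0.19,0.13,-0.015,0,0,0,-1,-0.19,0.13,-0.015,0,0,0,-1,-0.19,0.13,-0.015,0,0,0,-1,-0.19,0.13,-0.015,0,0,0,-1,-0.19,0.13,-0.015,0,0,0,-1,-0.19,0.13,-0.015,0,0,0,-1,-0.19,0.13,-0.015,0,0,0])

```text
time_s: 2.32
position: [0.4992, 0.0221, 0.3]
tool_rot: [[-0.002, 1.0, -0.0], [1.0, 0.002, 0.0], [0.0, -0.0, -1.0]]
ft_force: [0.1, 0.1, -0.6]
grip_width: 0.0852
gripper_force: 0.0
```

```bash
python3 - <<'E'
from h import *
s=env.observe(); print(s['q'].round(1),s['position'],s['time_s'])
d=grab('wrist'); cv2.imwrite('pics/w2.png',d['image'][...,::-1]); 
for n in ['wrist','scene']:
  e=d if n=='wrist' else grab(n)
  for t in tiles(e): print(t)
E
```

```text
[-11.1  14.8  76.5   0.   88.7 -11.2] [0.49917206 0.02208955 0.29995402] 2.3167
(0.5786, 0.1261, 84.7, 100, 47, array([389., 109.]), np.float64(0.87))
(0.4484, 0.0599, -81.6, 68, 43, array([288., 279.]), np.float64(0.36))
(0.5785, 0.1285, 84.1, 98, 44, array([266., 253.]), np.float64(0.35))
```

View pics/w2.png

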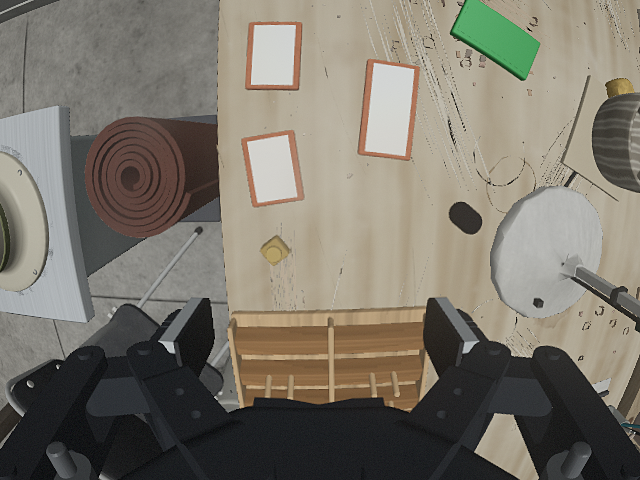

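The wrist view shows all three near tiles: shorts at (274,56) and (272,168), and a long at (389,109). The rack front edge is at row 312 and partly hidden, so I'll tilt to see it.

```bash
python3 - <<'E'
from h import *
print(cmd([.50,-.09,.27],Rlean(90,25)))
E
```

```text
([-0.2237, 0.0009, 0.0601], [0.0003, -0.2083, 0.0009], 'rows', np.float64(3.5))
```

Call:
arm_command(commands=[-1,-0.224,0,0.06,0,-0.208,0,-1,-0.224,0,0.06,0,-0.208,0,-1,-0.224,0,0.06,0,-0.208,0,-1,-0.224,0,0.06,0,-0.208,0,-1,-0.224,0,0.06,0,-0.208,0,-1,-0.224,0,0.06,0,-0.208,0,-1,-0.224,0,0.06,0,-0.208,0])

```text
time_s: 3.0
position: [0.5001, -0.0906, 0.2704]
tool_rot: [[-0.0, 1.0, 0.002], [0.907, 0.001, -0.42], [-0.42, 0.001, -0.907]]
ft_force: [0.0, -0.2, 0.1]
grip_width: 0.0852
gripper_force: 0.0
```

```bash
python3 - <<'E'
from h import *
s=env.observe(); print(s['q'].round(1),s['position'],s['tool_rot'].round(3),s['time_s'])
d=grab('wrist'); 
import pickle; pickle.dump(d,open('w3.pkl','wb'))
cv2.imwrite('pics/w3.png',cv2.resize(d['image'][80:480,120:520],None,fx=1.5,fy=1.5,interpolation=cv2.INTER_CUBIC)[...,::-1])
E
```

```text
[-12.5  16.9  82.3 -25.   76.4  -7.5] [ 0.50006274 -0.09056159  0.27041771] [[-0.     1.     0.002]
 [ 0.907  0.001 -0.42 ]
 [-0.42   0.001 -0.907]] 3.0
```

View pics/w3.png

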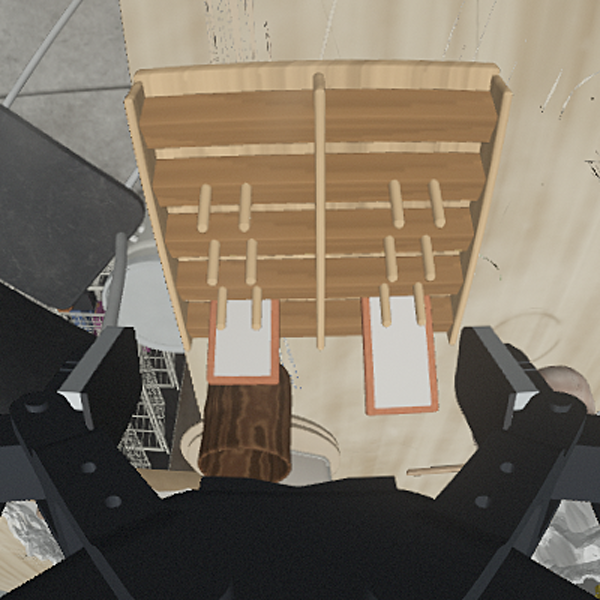

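```bash
python3 - <<'E'
from h import *
import pickle; d=pickle.load(open('w3.pkl','rb'))
f=lambda L,z:onplane(d,np.array(L)/1.5+[120,80]-.17,z).round(4).tolist()
print('rails front',f([[137,88],[319,75],[506,90]],.045))
print('rails back',f([[188,347],[320,347],[456,343]],.045))
print('board front upper(z0)',f([[136,72],[320,60],[497,65]],0),'z14',f([[136,72],[320,60],[497,65]],.014))
print('band low z14',f([[230,87],[420,87]],.014))
print('dowel tops z72',f([[203,230],[245,230],[397,226],[438,225],[212,283],[252,282],[391,281],[430,278],[222,327],[257,328],[387,325],[421,325]],.072))
print('floor strips upper',f([[230,153],[410,150],[230,209],[270,257],[345,255]],.014))
print('floor strips lower',f([[230,159],[410,156],[230,213]],.014))
c=d['image'][80:480,120:520]
cv2.imwrite('pics/w3b.png',cv2.resize(d['image'][110:310,195:465],None,fx=2.9,fy=2.9,interpolation=cv2.INTER_CUBIC)[...,::-1])
E
```

```text
rails front [[0.4026, -0.1155], [0.5141, -0.1098], [0.6322, -0.115]]
rails back [[0.4033, -0.3645], [0.5212, -0.3629], [0.6447, -0.3613]]
board front upper(z0) [[0.3893, -0.1235], [0.5165, -0.1182], [0.6408, -0.1163]] z14 [[0.3937, -0.1177], [0.5159, -0.1126], [0.6353, -0.1108]]
band low z14 [[0.4566, -0.1315], [0.5835, -0.1303]]
dowel tops z72 [[0.4391, -0.2068], [0.467, -0.2069], [0.5666, -0.2036], [0.5943, -0.2026], [0.44, -0.256], [0.4689, -0.2548], [0.5682, -0.2543], [0.5966, -0.2517], [0.4426, -0.3044], [0.4699, -0.3052], [0.5708, -0.3025], [0.5981, -0.3033]]
floor strips upper [[0.4532, -0.1834], [0.582, -0.1804], [0.4496, -0.2338], [0.4788, -0.2835], [0.5404, -0.2814]]
floor strips lower [[0.4529, -0.1885], [0.5826, -0.1855], [0.4493, -0.2377]]
```

View pics/w3b.png

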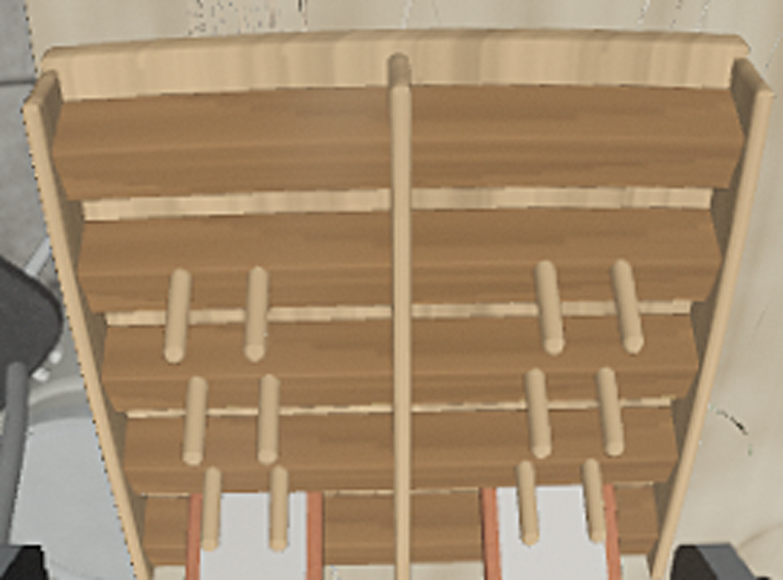

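The wrist view shows 3 free grooves per lane, with dowel tops at crop rows 355, 455 and 545. The samples are at (255,530) and (550,530). Rack centre is about (0.5175,-0.248), yaw about 1.4°, with rack x towards -y. Next I'll plan the first pick.

```bash
cat >> h.py <<'E'
C0=np.array([.5175,-.248]); RX=np.array([.0244,-1.,0]); RX/=np.linalg.norm(RX); RY=np.array([-RX[1],RX[0],0]); Z=np.array([0,0,1.])
ZG=.019; LEAN=25
def pick(t,kind):
    """tile (x,y,angle) -> grasp pose and tile pose, foot end toward +y"""
    a=t[2]%180; off=.028 if kind=='L' else .020
    ax=np.array([np.cos(np.radians(a)),np.sin(np.radians(a)),0])
    c=np.array([t[0],t[1],.006]); p=c-off*ax; p[2]=ZG
    Tt=np.eye(4); Tt[:3,:3]=np.column_stack([-ax,np.cross(Z,-ax),Z]); Tt[:3,3]=c
    return p,Rlean(a,-LEAN),Tt
def place(kind,k,up=0.,front=0.,lean=20.):
    L=np.radians(lean); u=np.sin(L)*RX+np.cos(L)*Z; n=-np.cos(L)*RX+np.sin(L)*Z
    f=np.array([*C0,.014])+RX*(-.075+.05*k)+RY*(.065 if kind=='L' else -.065)
    h=.055 if kind=='L' else .040
    c=f+.011*RX-.006*np.cos(np.radians(20))*RX+.006*np.sin(np.radians(20))*Z+u*(h+up)-front*RX
    T=np.eye(4); T[:3,:3]=np.column_stack([u,np.cross(n,u),n]); T[:3,3]=c; return T
def Tool(s=None):
    s=s or env.observe(); T=np.eye(4); T[:3,:3]=s['tool_rot']; T[:3,3]=s['position']; return T
E
python3 - <<'E'
from h import *
im=cv2.imread('pics/w2.png')[...,::-1]; hsv=cv2.cvtColor(im,cv2.COLOR_RGB2HSV)
for u,v in [(274,56),(272,168),(389,109),(300,56),(247,165),(366,110)]: print(u,v,hsv[v,u])
# fake w2 dict
d=grab('wrist'); T=np.eye(4); T[:3,:3]=Rlean(90,0); T[:3,3]=[.4992,.0221,.29995]; C=T@d['tool_from_camera']; d['origin']=C[:3,3]; d['orientation']=C[:3,:3]; d['image']=np.ascontiguousarray(im)
print('tin',onplane(d,[[275,250]],.02),'pebble',onplane(d,[[465,218]],.01))
for uv in [[[247,139],[294,131],[303,199],[254,207]],[[250,22],[301,22],[299,90],[246,88]]]:
    q=onplane(d,uv,.012); print(q.round(4).tolist(), q.mean(0))
p,R,Tt=pick((.449,.0585,-81.8),'S'); print(p)
print(cmd(p+[0,0,.1],R), cmd(p,R))
E
```

```text
274 56 [ 45   5 210]
272 168 [ 30   7 210]
389 109 [ 38   5 212]
300 56 [ 12  87 114]
247 165 [ 10 124 173]
366 110 [ 10 120 172]
tin [[ 0.45077537 -0.03318525]] pebble [[0.67602446 0.00305266]]
[[0.4215, 0.0924], [0.4738, 0.1], [0.4831, 0.024], [0.4272, 0.0153]] [0.45139291 0.05794978]
[[0.4247, 0.2277], [0.4814, 0.2249], [0.4794, 0.1456], [0.4209, 0.1499]] [0.45159948 0.18703486]
[0.45185258 0.03870448 0.019     ]
([0.3628, -0.0967, 0.1653], [0.0007, 0.4152, -0.0703], 'rows', np.float64(7.1)) ([0.447, -0.0969, 0.3467], [0.0007, 0.4152, -0.0703], 'rows', np.float64(7.1))
```

```bash
sed -i "s/hsv\[...,0\]<12)|/hsv[...,0]<16)|/; s/hsv\[...,1\]>90/hsv[...,1]>75/" h.py; echo ok
```

```text
ok
```

Call:
arm_command(commands=[-1,0.2,-0.05,-0.05,0,0.1,-0.02,-1,0.363,-0.097,0.1,0,0.3,-0.05,-1,0.363,-0.097,0.165,0,0.415,-0.07,-1,0.363,-0.097,0.165,0,0.415,-0.07,-1,0.363,-0.097,0.165,0,0.415,-0.07,-1,0.363,-0.097,0.165,0,0.415,-0.07,-1,0.363,-0.097,0.165,0,0.415,-0.07,-1,0.363,-0.097,0.165,0,0.415,-0.07,-1,0.363,-0.097,0.165,0,0.415,-0.07,-1,0.363,-0.097,0.165,0,0.415,-0.07,-1,0.363,-0.097,0.165,0,0.415,-0.07])

```text
time_s: 4.02
position: [0.4515, 0.0389, 0.1191]
tool_rot: [[-0.13, 0.99, -0.059], [0.899, 0.142, 0.415], [0.419, 0.001, -0.908]]
ft_force: [-0.1, -0.3, 0.0]
grip_width: 0.0854
gripper_force: 0.0
```

```bash
python3 - <<'E'
from h import *
d=grab('wrist'); print(d['s']['q'].round(1))
for t in tiles(d): print(t)
p,R,Tt=pick((.4500,.0583,-81.8),'S'); print(p,cmd(p,R), cmd(p+[0,0,.012],R))
E
```

```text
[-21.8  24.5  99.8  22.7  70.1 -40.6]
(0.4488, 0.0579, -81.5, 70, 46, array([316., 287.]), np.float64(0.84))
(0.5784, 0.1261, 84.5, 100, 46, array([499., 220.]), np.float64(0.92))
(0.4541, 0.3009, 12.1, 46, 22, array([361.,   8.]), np.float64(0.92))
(0.5744, 0.3452, 22.5, 26, 10, array([484.,   2.]), np.float64(0.92))
[0.45285258 0.03850448 0.019     ] ([-0.0851, 0.0025, 0.1811], [0.0005, 0.0017, 0.0002], 'rows', np.float64(2.4)) ([-0.0751, 0.0025, 0.1593], [0.0005, 0.0017, 0.0002], 'rows', np.float64(2.1))
```

Call:
arm_command(commands=[-1,-0.04,0,0.08,0,0,0,-1,-0.075,0,0.159,0,0,0,-1,-0.075,0,0.159,0,0,0,-1,-0.085,0,0.181,0,0,0,-1,-0.085,0,0.181,0,0,0,-1,-0.085,0,0.181,0,0,0])

```text
time_s: 4.57
position: [0.4517, 0.0383, 0.0196]
tool_rot: [[-0.129, 0.99, -0.059], [0.898, 0.142, 0.417], [0.421, 0.001, -0.907]]
ft_force: [0.6, -0.9, 1.0]
grip_width: 0.085
gripper_force: 0.0
```

Call:
arm_command(commands=[0,0,0,0,0,0,0,0,0,0,0,0,0,0,0,0,0,0,0,0,0,0,0,0,0,0,0,0,1,0,0,0,0,0,0,1,0,0,0,0,0,0,1,0,0,0,0,0,0], newtons=80)

```text
time_s: 5.15
position: [0.4519, 0.0377, 0.0203]
tool_rot: [[-0.13, 0.99, -0.058], [0.898, 0.142, 0.417], [0.421, 0.002, -0.907]]
ft_force: [-2.2, -5.0, 16.6]
grip_width: 0.0572
gripper_force: 81.6
```

```bash
python3 - <<'E'
from h import *
p,R,Tt=pick((.4490,.058,-81.6),'S'); s=env.observe(); T=Tool(s); G=np.linalg.inv(T)@Tt; np.save('G.npy',G)
print(s['position'],s['grip_width'],s['gripper_force'],s['ft_force'].round(1))
d=grab('wrist')
for t in tiles(d): print(t)
def go(up,front): 
    X=place('S',2,up,front)@np.linalg.inv(G); return X[:3,3].round(4),cmd(X[:3,3],X[:3,:3])
print('lift',cmd(T[:3,3]+[0,0,.12],T[:3,:3])); print(go(.075,.003)); print(go(.002,.003))
E
```

```text
[0.45189159 0.03771487 0.02026517] 0.057195164955414865 81.64439822081476 [-2.2 -5.  16.6]
(0.4499, 0.0585, -81.1, 70, 46, array([318., 277.]), np.float64(0.89))
(0.5783, 0.1259, 84.7, 100, 46, array([577., 183.]), np.float64(0.92))
(0.45, 0.1822, 87.5, 61, 46, array([353.,  39.]), np.float64(0.91))
lift ([0.101, 0.0006, -0.2178], [-0.0, -0.0, 0.0], 'rows', np.float64(2.9))
(array([ 0.4539, -0.3099,  0.1482]), ([-0.517, -0.0943, -0.5222], [0.0093, -0.5828, 0.059], 'rows', np.float64(9.8)))
(array([ 0.4533, -0.2849,  0.0797]), ([-0.5297, -0.0887, -0.3769], [0.0093, -0.5828, 0.059], 'rows', np.float64(9.8)))
```

Call:
arm_command(commands=[1,0.03,0,-0.07,0,0,0,1,0.06,0,-0.13,0,0,0,1,0.1,0,-0.218,0,0,0,1,0.1,0,-0.218,0,0,0,1,0.1,0,-0.218,0,0,0,1,0.1,0,-0.218,0,0,0])

```text
time_s: 5.7
position: [0.4512, 0.0375, 0.1384]
tool_rot: [[-0.129, 0.99, -0.059], [0.898, 0.142, 0.417], [0.421, 0.001, -0.907]]
ft_force: [-0.3, 0.2, -2.0]
grip_width: 0.0572
gripper_force: 86.9
```

```bash
python3 - <<'E'
from h import *
G=np.load('G.npy'); T=Tool(); 
d=grab('wrist'); zt=(T@G)[2,3]+.006; print('tile z',zt,(T@G)[:3,3].round(4))
for t in tiles(d,zt): print(t)
s=d['s'];print(s['grip_width'],s['gripper_force'],s['ft_force'].round(1))
def go(up,front,dz=0): 
    X=place('S',2,up,front)@np.linalg.inv(G); return X[:3,3].round(4),cmd(X[:3,3]+[0,0,dz],X[:3,:3])
print(go(.075,.003))
E
```

```text
tile z 0.13010807233162186 [0.4483 0.0578 0.1241]
(0.4493, 0.0583, -81.2, 70, 46, array([318., 276.]), np.float64(0.85))
(0.522, 0.0916, 84.7, 56, 26, array([489., 224.]), np.float64(0.91))
(0.4505, 0.1258, 87.3, 39, 26, array([342., 126.]), np.float64(0.91))
(0.4516, 0.1943, 11.0, 26, 23, array([359.,  15.]), np.float64(0.89))
(0.5132, 0.2225, -6.2, 25, 18, array([469.,   6.]), np.float64(0.94))
0.05719088831457629 86.94990182295442 [-0.3  0.2 -2. ]
(array([ 0.4539, -0.3099,  0.1482]), ([-0.6157, -0.0926, -0.3097], [0.0075, -0.5833, 0.0591], 'rows', np.float64(9.8)))
```

Call:
arm_command(commands=[1,-0.1,-0.01,-0.12,0,-0.06,0.006,1,-0.2,-0.02,-0.2,0,-0.12,0.012,1,-0.3,-0.04,-0.28,0.002,-0.18,0.018,1,-0.4,-0.06,-0.34,0.003,-0.24,0.024,1,-0.5,-0.08,-0.38,0.005,-0.3,0.03,1,-0.58,-0.093,-0.38,0.006,-0.36,0.036,1,-0.58,-0.093,-0.38,0.007,-0.42,0.042,1,-0.58,-0.093,-0.38,0.007,-0.48,0.048,1,-0.58,-0.093,-0.38,0.007,-0.54,0.054,1,-0.616,-0.093,-0.31,0.007,-0.583,0.059,1,-0.616,-0.093,-0.31,0.007,-0.583,0.059,1,-0.616,-0.093,-0.31,0.007,-0.583,0.059])

```text
time_s: 6.75
position: [0.4523, -0.3085, 0.143]
tool_rot: [[-0.02, 1.0, 0.017], [0.71, 0.026, -0.704], [-0.704, -0.002, -0.71]]
ft_force: [-1.1, 1.3, -2.4]
grip_width: 0.0567
gripper_force: 85.8
```

Call:
arm_command(commands=[1,0,0,0,0,0,0,1,0,0,0,0,0,0,1,0,0,0,0,0,0])

```text
time_s: 7.0
position: [0.4547, -0.3106, 0.1502]
tool_rot: [[-0.012, 1.0, 0.024], [0.706, 0.025, -0.708], [-0.708, 0.008, -0.706]]
ft_force: [0.0, 0.0, -0.8]
grip_width: 0.057
gripper_force: 85.8
```

```bash
python3 - <<'E'
from h import *
G=np.load('G.npy'); s=env.observe(); print(s['q'].round(1),s['position'],s['ft_force'].round(1),s['grip_width'])
def go(up,front,dz=0): 
    X=place('S',2,up,front)@np.linalg.inv(G); return X[:3,3].round(4),cmd(X[:3,3]+[0,0,dz],X[:3,:3])
print(go(.075,.003)); print(go(.03,.003)); print(go(.002,.003))
d=grab('wrist'); e=grab('side')
a=cv2.resize(d['image'],(500,375)); b=cv2.resize(e['image'][230:410,240:480],(500,375),interpolation=cv2.INTER_CUBIC)
cv2.imwrite('pics/p1.png',np.vstack([a[100:],b[:325]])[...,::-1])
E
```

```text
[-32.   26.3 100.7 -61.   42.3  10.2] [ 0.45468513 -0.31063897  0.15017496] [ 0.   0.  -0.8] 0.05698962294258746
(array([ 0.4539, -0.3099,  0.1482]), ([0.0038, -0.0016, 0.0016], [0.0012, -0.0001, -0.0011], 'rows', np.float64(0.1)))
(array([ 0.4535, -0.2945,  0.106 ]), ([0.0855, -0.0022, 0.0395], [0.0012, -0.0001, -0.0011], 'rows', np.float64(1.1)))
(array([ 0.4533, -0.2849,  0.0797]), ([0.1363, -0.0026, 0.0631], [0.0012, -0.0001, -0.0011], 'rows', np.float64(1.8)))
```

View pics/p1.png

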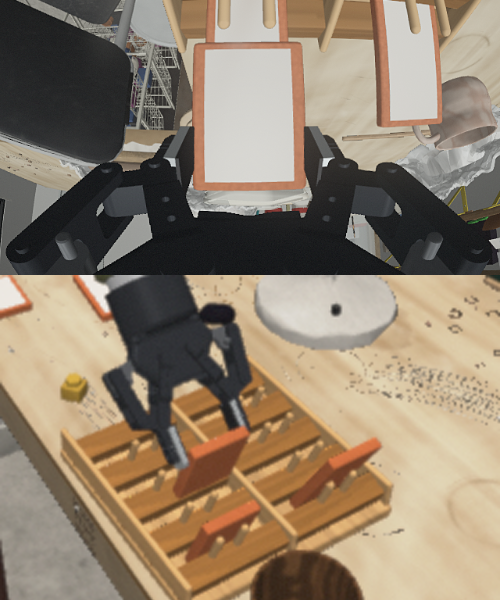

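The wrist view shows the short tile held square, parallel to and in front of the short sample, above the third groove. Lowering it now while watching the force.

Call:
arm_command(commands=[1,0.04,-0.002,0.02,0,0,0,1,0.085,-0.002,0.04,0,0,0,1,0.1,-0.002,0.046,0,0,0,1,0.1,-0.002,0.046,0,0,0])

```text
time_s: 7.43
position: [0.4529, -0.2906, 0.0964]
tool_rot: [[-0.015, 1.0, 0.022], [0.707, 0.026, -0.707], [-0.707, 0.005, -0.707]]
ft_force: [0.1, 0.5, -0.4]
grip_width: 0.0567
gripper_force: 87.4
```

Call:
arm_command(commands=[1,0.018,0,0.009,0,0,0,1,0.028,0,0.013,0,0,0,1,0.036,0,0.017,0,0,0,1,0.036,0,0.017,0,0,0])

```text
time_s: 7.77
position: [0.4531, -0.2846, 0.0786]
tool_rot: [[-0.013, 1.0, 0.023], [0.706, 0.026, -0.708], [-0.708, 0.006, -0.706]]
ft_force: [0.3, 1.4, 0.6]
grip_width: 0.0569
gripper_force: 87.4
```

```bash
cat > st.py <<'E'
import sys
from h import *
kind,k=sys.argv[1],int(sys.argv[2]); G=np.load('G.npy'); s=env.observe(); M=Tool(s)@G; P=place(kind,k)
f=np.array([*C0,.014])+RX*(-.075+.05*k)+RY*(.065 if kind=='L' else -.065)
h=.055 if kind=='L' else .040
b=M[:3,3]-h*M[:3,0]-.006*M[:3,2]   # lower back edge
c=b-f; print('back edge rel floor mid: rx %.1f ry %.1f z %.1f mm'%(1e3*c@RX,1e3*c@RY,1e3*c[2]),'lean',round(np.degrees(np.arcsin(M[:3,0]@RX)),1),'t',s['time_s'],'F',s['ft_force'].round(1),'w',s['grip_width'].round(4))
E
python3 st.py S 2
```

```text
Traceback (most recent call last):
  File "st.py", line 7, in <module>
    c=b-f; print('back edge rel floor mid: rx %.1f ry %.1f z %.1f mm'%(1e3*c@RX,1e3*c@RY,1e3*c[2]),'lean',round(np.degrees(np.arcsin(M[:3,0]@RX)),1),'t',s['time_s'],'F',s['ft_force'].round(1),'w',s['grip_width'].round(4))
                                                                                                                                                                                                    ^^^^^^^^^^^^^^^^^^^^^
AttributeError: 'float' object has no attribute 'round'
```

```bash
sed -i "s/s\['grip_width'\].round(4)/round(s['grip_width'],4)/" st.py; python3 st.py S 2
```

```text
back edge rel floor mid: rx 8.3 ry -0.1 z 0.9 mm lean 20.0 t 7.7667 F [0.3 1.4 0.6] w 0.0569
```

Call:
arm_command(commands=[1,0.004,0,0.002,0,0,0,1,0.006,0,0.003,0,0,0,-0.65,0.006,0,0.003,0,0,0,-0.65,0.006,0,0.003,0,0,0,-0.65,0.006,0,0.003,0,0,0,-0.65,0.006,0,0.003,0,0,0])

```text
time_s: 8.27
position: [0.4532, -0.2836, 0.0757]
tool_rot: [[-0.013, 1.0, 0.023], [0.706, 0.025, -0.708], [-0.708, 0.007, -0.706]]
ft_force: [0.5, 0.4, -0.2]
grip_width: 0.0703
gripper_force: 0.0
```

```bash
python3 st.py S 2; python3 - <<'E'
from h import *
s=env.observe(); print(s['position'],cmd(s['position']+[0,.07,.07],s['tool_rot']))
e=grab('side');d=grab('wrist')
a=cv2.resize(d['image'],(500,375)); b=cv2.resize(e['image'][230:410,240:480],(500,375),interpolation=cv2.INTER_CUBIC)
cv2.imwrite('pics/p2.png',np.vstack([a[100:],b[:325]])[...,::-1])
E
```

```text
back edge rel floor mid: rx 7.4 ry 0.1 z -2.1 mm lean 20.0 t 8.2667 F [ 0.5  0.4 -0.2] w 0.0703
[ 0.45315889 -0.28363838  0.07565429] ([-0.0004, 0.0045, -0.1979], [0.0, 0.0, 0.0], 'rows', np.float64(2.4))
```

View pics/p2.png

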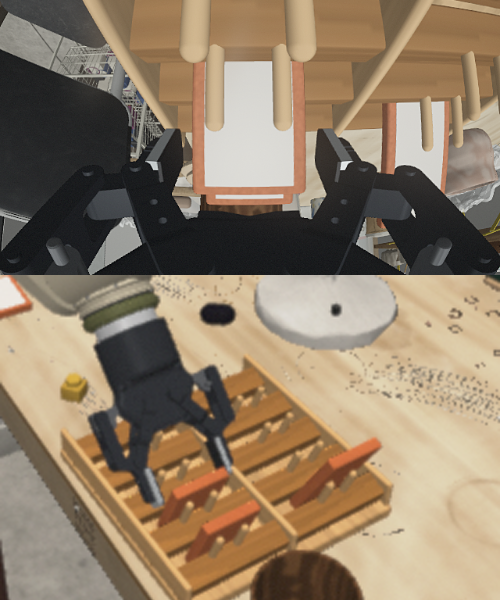

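The tile stands in the third groove, leaning on its dowels in front of the short sample: wrist (250,130), side inset (195,495). Next is the long tile at (0.578,0.126).

```bash
sed -i 's/^ZG=.019/ZG=.0212/' h.py; python3 - <<'E'
from h import *
for n in ['side']:
  for t in tiles(grab(n)): print(t)
p,R,Tt=pick((.5784,.1261,84.6),'L'); print(p,cmd(p+[0,0,.1],R))
E
```

```text
(0.4514, 0.1854, 87.6, 67, 44, array([240., 239.]), np.float64(0.72))
(0.4489, 0.3374, -78.6, 96, 46, array([219., 214.]), np.float64(0.53))
[0.57576497 0.09822426 0.0212    ] ([0.471, 0.2653, -0.5995], [0.014, 0.5832, 0.0593], 'rows', np.float64(9.8))
```

Call:
arm_command(commands=[-0.65,0,0,-0.08,0,0,0,-0.65,0,0,-0.16,0,0,0,-0.7,0,0,-0.24,0,0.05,0,-1,0.1,0.08,-0.35,0.002,0.12,0.01,-1,0.2,0.16,-0.45,0.004,0.18,0.02,-1,0.3,0.26,-0.55,0.006,0.25,0.03,-1,0.4,0.265,-0.6,0.008,0.32,0.04,-1,0.471,0.265,-0.6,0.01,0.38,0.05,-1,0.471,0.265,-0.6,0.014,0.44,0.059,-1,0.471,0.265,-0.6,0.014,0.52,0.059,-1,0.471,0.265,-0.6,0.014,0.583,0.059,-1,0.471,0.265,-0.6,0.014,0.583,0.059])

```text
time_s: 9.42
position: [0.5762, 0.1034, 0.1208]
tool_rot: [[0.081, 0.996, 0.036], [0.918, -0.089, 0.388], [0.389, 0.002, -0.921]]
ft_force: [-1.9, -0.0, -1.5]
grip_width: 0.0856
gripper_force: 0.0
```

Call:
arm_command(commands=[-1,0,0,0,0,0,0,-1,0,0,0,0,0,0,-1,0,0,0,0,0,0])

```text
time_s: 9.67
position: [0.5754, 0.0977, 0.1217]
tool_rot: [[0.085, 0.996, 0.038], [0.921, -0.093, 0.377], [0.379, 0.003, -0.925]]
ft_force: [-1.2, 0.8, 0.1]
grip_width: 0.0856
gripper_force: 0.0
```

```bash
cat > pk.py <<'E'
import sys
from h import *
kind=sys.argv[1]; t=[float(v) for v in sys.argv[2:5]]
d=grab('wrist'); L=[u for u in tiles(d) if np.hypot(u[0]-t[0],u[1]-t[1])<.06]
for u in L: print(u)
print(d['s']['q'].round(1),d['s']['time_s'])
if L: t=min(L,key=lambda u:np.hypot(u[0]-t[0],u[1]-t[1]))[:3]
np.save('t.npy',t)
p,R,Tt=pick(t,kind); print(p,cmd(p,R,d['s']))
E
python3 pk.py L .5784 .1261 84.6
```

```text
(0.5787, 0.1261, 84.4, 100, 46, array([317., 267.]), np.float64(0.83))
[-11.2  31.7  83.9  24.   68.4 -15.6] 9.6667
[0.57596768 0.09823363 0.0212    ] ([-0.0751, 0.0004, 0.1864], [0.0004, 0.0226, 0.0025], 'rows', np.float64(2.4))
```

Call:
arm_command(commands=[-1,-0.035,0,0.085,0,0.02,0.002,-1,-0.07,0,0.17,0,0.02,0.002,-1,-0.075,0,0.186,0,0.02,0.002,-1,-0.075,0,0.186,0,0.02,0.002,-1,-0.075,0,0.186,0,0.02,0.002])

```text
time_s: 10.13
position: [0.576, 0.0993, 0.0216]
tool_rot: [[0.087, 0.995, 0.041], [0.903, -0.096, 0.418], [0.42, 0.001, -0.907]]
ft_force: [0.2, 0.1, 0.8]
grip_width: 0.0856
gripper_force: 0.0
```

Call:
arm_command(commands=[1,0,0,0,0,0,0,1,0,0,0,0,0,0,1,0,0,0,0,0,0,1,0,0,0,0,0,0,1,0,0,0,0,0,0], newtons=80)

```text
time_s: 10.55
position: [0.5767, 0.0989, 0.024]
tool_rot: [[0.085, 0.995, 0.045], [0.903, -0.096, 0.418], [0.421, 0.005, -0.907]]
ft_force: [-5.2, -5.4, 15.2]
grip_width: 0.0557
gripper_force: 81.2
```

```bash
cat > gr.py <<'E'
import sys
from h import *
kind,k=sys.argv[1],int(sys.argv[2]); t=np.load('t.npy'); p,R,Tt=pick(t,kind); s=env.observe(); T=Tool(s); G=np.linalg.inv(T)@Tt; np.save('G.npy',G)
print(s['position'],s['tool_rot'][:,2].round(3),s['grip_width'],s['gripper_force'],s['ft_force'].round(1),s['time_s'])
print('lift',cmd(T[:3,3]+[0,0,.12],T[:3,:3]))
for u in (.075,.03,.001):
    X=place(kind,k,u,.003)@np.linalg.inv(G); print(X[:3,3].round(4),cmd(X[:3,3],X[:3,:3]))
E
python3 gr.py L 2
```

```text
[0.57669322 0.09886388 0.02397032] [ 0.045  0.418 -0.907] 0.055734557124295564 81.24737663660198 [-5.2 -5.4 15.2] 10.55
lift ([0.101, 0.0012, -0.2177], [0.0, 0.0, 0.0], 'rows', np.float64(2.9))
[ 0.5847 -0.3107  0.17  ] ([-0.6155, 0.0959, -0.6069], [-0.0088, -0.5824, -0.0633], 'rows', np.float64(10.4))
[ 0.5843 -0.2953  0.1277] ([-0.6233, 0.0918, -0.5174], [-0.0088, -0.5824, -0.0633], 'rows', np.float64(9.8))
[ 0.5841 -0.2854  0.1005] ([-0.6284, 0.0891, -0.4597], [-0.0088, -0.5824, -0.0633], 'rows', np.float64(9.8))
```

Call:
arm_command(commands=[1,0.03,0,-0.07,0,0,0,1,0.06,0,-0.14,0,0,0,1,0.1,0,-0.218,0,0,0,1,0.118,0,-0.254,0,0,0,1,0.118,0,-0.254,0,0,0])

```text
time_s: 10.97
position: [0.5776, 0.0993, 0.1676]
tool_rot: [[0.082, 0.995, 0.052], [0.904, -0.096, 0.417], [0.42, 0.012, -0.908]]
ft_force: [0.3, -0.8, -1.3]
grip_width: 0.0549
gripper_force: 84.8
```

```bash
cat > hd.py <<'E'
import sys
from h import *
kind,k=sys.argv[1],int(sys.argv[2]); G=np.load('G.npy'); T=Tool(); M=T@G
d=grab('wrist'); e=dict(d); 
# express camera in tile frame: plane z=.006 of the tile
Mi=np.linalg.inv(M); e['origin']=Mi[:3,:3]@d['origin']+Mi[:3,3]; e['orientation']=Mi[:3,:3]@d['orientation']
L=[u for u in tiles(e,.006) if abs(u[0])<.05 and abs(u[1])<.05]; print('tile in expected-tile frame (want 0,0,0):',L)
s=d['s'];print(s['position'],s['q'].round(1),s['grip_width'],s['gripper_force'],s['ft_force'].round(1),s['time_s'])
for u in (.075,.03,.001):
    X=place(kind,k,u,.003)@np.linalg.inv(G); print(X[:3,3].round(4),cmd(X[:3,3],X[:3,:3]))
E
python3 hd.py L 2
```

```text
tile in expected-tile frame (want 0,0,0): [(-0.0002, 0.0016, 0.9, 99, 46, array([318., 265.]), np.float64(0.88))]
[0.5775571  0.09927711 0.1675799 ] [-12.   28.8  81.2  25.8  73.9 -14.8] 0.05485762713996306 84.84496879857033 [ 0.3 -0.8 -1.3] 10.9667
[ 0.5847 -0.3107  0.17  ] ([-0.7349, 0.0951, -0.3514], [-0.0074, -0.5819, -0.0637], 'rows', np.float64(9.8))
[ 0.5843 -0.2953  0.1277] ([-0.7427, 0.0908, -0.2619], [-0.0074, -0.5819, -0.0637], 'rows', np.float64(9.8))
[ 0.5841 -0.2854  0.1005] ([-0.7477, 0.088, -0.2042], [-0.0074, -0.5819, -0.0637], 'rows', np.float64(9.8))
```

Call:
arm_command(commands=[1,-0.03,0,0.065,0,0,0,1,-0.06,0,0.13,0,0,0,1,-0.09,0,0.19,0,0,0,1,-0.115,0,0.247,0,0,0,1,-0.118,0,0.256,0,0,0,1,-0.118,0,0.256,0,0,0])

```text
time_s: 11.52
position: [0.5748, 0.0998, 0.0183]
tool_rot: [[0.089, 0.995, 0.038], [0.903, -0.096, 0.42], [0.421, -0.003, -0.907]]
ft_force: [-0.4, -0.2, -1.6]
grip_width: 0.0552
gripper_force: 228.8
```

```bash
python3 hd.py L 2 | head -2
```

```text
tile in expected-tile frame (want 0,0,0): [(-0.0016, 0.0009, 1.6, 109, 51, array([317., 263.]), np.float64(0.87))]
[0.57475734 0.0997874  0.01831758] [-12.   40.6  89.1  29.8  57.3 -24.3] 0.05520124618979767 228.75749040395021 [-0.4 -0.2 -1.6] 11.5167
```

Call:
arm_command(commands=[-0.7,0,0,0,0,0,0,-0.7,0,0,0,0,0,0,-0.7,0,0,0,0,0,0,-0.7,0,0,0,0,0,0], newtons=50)

```text
time_s: 11.9
position: [0.576, 0.0998, 0.0205]
tool_rot: [[0.087, 0.995, 0.042], [0.903, -0.096, 0.419], [0.421, 0.001, -0.907]]
ft_force: [0.5, 0.2, -0.4]
grip_width: 0.0725
gripper_force: 0.0
```

```bash
python3 pk.py L .5784 .1261 84.6; python3 -c "
from h import *
s=env.observe(); print(s['position'],s['grip_width'],s['ft_force'].round(1))"
```

```text
(0.5791, 0.1255, 85.4, 100, 46, array([317., 268.]), np.float64(0.87))
[-12.   40.4  89.   29.8  57.3 -24.3] 11.9
[0.57685443 0.09759019 0.0212    ] ([-0.0033, 0.002, -0.003], [0.0039, 0.0008, -0.0068], 'rows', np.float64(0.1))
[0.57603311 0.09981031 0.02049359] 0.07265826125390283 [0.3 0.2 0.5]
```

Call:
arm_command(commands=[-0.7,-0.002,0,0.004,0,0,-0.006,-0.7,-0.002,0,0.004,0,0,-0.006,1,-0.002,0,0.004,0,0,-0.006,1,-0.002,0,0.004,0,0,-0.006,1,-0.002,0,0.004,0,0,-0.006,1,-0.002,0,0.004,0,0,-0.006])

```text
time_s: 12.45
position: [0.576, 0.0996, 0.0183]
tool_rot: [[0.074, 0.996, 0.042], [0.904, -0.085, 0.419], [0.421, 0.006, -0.907]]
ft_force: [-1.4, -2.8, 4.7]
grip_width: 0.058
gripper_force: 54.1
```

```bash
python3 gr.py L 2 | head -2
```

```text
[0.57602448 0.09959299 0.01830534] [ 0.042  0.419 -0.907] 0.05802355019365734 54.09330904483795 [-1.4 -2.8  4.7] 12.45
lift ([0.1011, 0.0016, -0.2177], [0.0, 0.0, 0.0], 'rows', np.float64(2.9))
```

Call:
arm_command(commands=[1,0.03,0,-0.07,0,0,0,1,0.06,0,-0.14,0,0,0,1,0.1,0,-0.218,0,0,0,1,0.118,0,-0.254,0,0,0,1,0.118,0,-0.254,0,0,0], newtons=80)

```text
time_s: 12.87
position: [0.5767, 0.0998, 0.1629]
tool_rot: [[0.071, 0.996, 0.049], [0.905, -0.085, 0.418], [0.42, 0.015, -0.907]]
ft_force: [-0.8, -0.7, -0.9]
grip_width: 0.057
gripper_force: 88.8
```

```bash
python3 hd.py L 2
```

```text
tile in expected-tile frame (want 0,0,0): [(-0.0002, 0.0002, -0.0, 99, 46, array([318., 266.]), np.float64(0.88))]
[0.57674302 0.09983476 0.16287966] [-12.   29.1  81.6  25.9  73.5 -15.7] 0.05700329223081304 88.82092952728271 [-0.8 -0.7 -0.9] 12.8667
[ 0.5832 -0.3156  0.1669] ([-0.7445, 0.0855, -0.3594], [-0.0082, -0.5819, -0.0573], 'rows', np.float64(10.0))
[ 0.5828 -0.3002  0.1246] ([-0.7523, 0.0812, -0.2699], [-0.0082, -0.5819, -0.0573], 'rows', np.float64(9.8))
[ 0.5826 -0.2903  0.0974] ([-0.7573, 0.0785, -0.2121], [-0.0082, -0.5819, -0.0573], 'rows', np.float64(9.8))
```

Call:
arm_command(commands=[1,-0.1,0.01,-0.1,0,-0.06,-0.006,1,-0.2,0.02,-0.2,0,-0.12,-0.012,1,-0.3,0.03,-0.28,-0.002,-0.18,-0.018,1,-0.4,0.04,-0.36,-0.003,-0.24,-0.024,1,-0.5,0.06,-0.42,-0.005,-0.3,-0.03,1,-0.6,0.07,-0.42,-0.006,-0.36,-0.036,1,-0.7,0.085,-0.42,-0.007,-0.42,-0.042,1,-0.73,0.085,-0.42,-0.008,-0.48,-0.048,1,-0.73,0.085,-0.42,-0.008,-0.54,-0.054,1,-0.744,0.085,-0.36,-0.008,-0.582,-0.057,1,-0.744,0.085,-0.36,-0.008,-0.582,-0.057,1,-0.744,0.085,-0.36,-0.008,-0.582,-0.057])

```text
time_s: 13.92
position: [0.5801, -0.3172, 0.1578]
tool_rot: [[-0.024, 1.0, 0.013], [0.71, 0.026, -0.703], [-0.704, -0.008, -0.711]]
ft_force: [-0.4, 0.2, -2.4]
grip_width: 0.0572
gripper_force: 88.7
```

Call:
arm_command(commands=[1,0,0,0,0,0,0,1,0,0,0,0,0,0,1,0,0,0,0,0,0])

```text
time_s: 14.17
position: [0.5827, -0.3146, 0.1656]
tool_rot: [[-0.018, 1.0, 0.023], [0.706, 0.029, -0.707], [-0.708, 0.003, -0.707]]
ft_force: [-0.8, -0.0, -0.1]
grip_width: 0.0574
gripper_force: 88.7
```

```bash
python3 hd.py L 2; python3 st.py L 2
```

```text
tile in expected-tile frame (want 0,0,0): [(-0.0007, 0.0001, -0.0, 100, 46, array([318., 266.]), np.float64(0.92))]
[ 0.58265759 -0.31464507  0.1656351 ] [-25.6  34.7  79.5 -50.9  54.1  -0.3] 0.057353323723106864 88.72053265571594 [-0.8 -0.  -0.1] 14.1667
[ 0.5832 -0.3156  0.1669] ([-0.0029, 0.0009, -0.0001], [-0.001, -0.0003, 0.0013], 'rows', np.float64(0.0))
[ 0.5828 -0.3002  0.1246] ([0.0787, 0.0008, 0.0378], [-0.001, -0.0003, 0.0013], 'rows', np.float64(1.0))
[ 0.5826 -0.2903  0.0974] ([0.1313, 0.0007, 0.0623], [-0.001, -0.0003, 0.0013], 'rows', np.float64(1.7))
back edge rel floor mid: rx 32.6 ry -0.7 z 69.4 mm lean 20.0 t 14.2167 F [-0.1 -0.4 -0.8] w 0.0577
```

Call:
arm_command(commands=[1,0.04,0,0.02,0,0,0,1,0.079,0,0.038,0,0,0,1,0.1,0,0.048,0,0,0,1,0.1,0,0.048,0,0,0])

```text
time_s: 14.55
position: [0.5816, -0.2953, 0.111]
tool_rot: [[-0.021, 1.0, 0.021], [0.708, 0.03, -0.706], [-0.706, 0.0, -0.708]]
ft_force: [-0.9, 1.5, -2.0]
grip_width: 0.0573
gripper_force: 89.4
```

Call:
arm_command(commands=[1,0.016,0,0.007,0,0,0,1,0.026,0,0.012,0,0,0,1,0.034,0,0.016,0,0,0,1,0.034,0,0.016,0,0,0])

```text
time_s: 14.88
position: [0.5826, -0.2901, 0.0958]
tool_rot: [[-0.018, 1.0, 0.024], [0.706, 0.029, -0.708], [-0.708, 0.005, -0.706]]
ft_force: [0.8, 7.5, 3.8]
grip_width: 0.0575
gripper_force: 90.2
```

```bash
python3 st.py L 2
```

```text
back edge rel floor mid: rx 8.1 ry -0.2 z -0.6 mm lean 20.0 t 14.8833 F [0.8 7.5 3.8] w 0.0575
```

Call:
arm_command(commands=[-0.65,0,0,0,0,0,0,-0.65,0,0,0,0,0,0,-0.65,0,0,0,0,0,0,-0.65,0,0,0,0,0,0])

```text
time_s: 15.22
position: [0.5817, -0.2911, 0.0951]
tool_rot: [[-0.018, 1.0, 0.021], [0.706, 0.028, -0.708], [-0.708, 0.002, -0.706]]
ft_force: [-0.4, 0.1, 1.0]
grip_width: 0.0705
gripper_force: 0.0
```

Call:
arm_command(commands=[-0.65,0,0,-0.08,0,0,0,-0.65,0,0,-0.16,0,0,0,-0.7,0,0,-0.24,0,0,0,-0.7,0,0,-0.24,0,0,0])

```text
time_s: 15.55
position: [0.5809, -0.2026, 0.1854]
tool_rot: [[-0.015, 0.999, 0.03], [0.705, 0.032, -0.709], [-0.709, 0.01, -0.705]]
ft_force: [1.1, -0.1, 0.1]
grip_width: 0.0724
gripper_force: 0.0
```

```bash
sed -i 's/^C0=.*; RX=np.array/C0=np.array([.5175,-.246]); RX=np.array/; s/^ZG=.0212/ZG=.0185/' h.py; python3 - <<'E'
from h import *
for n in ['side','scene']:
  for t in tiles(grab(n)): print(t)
p,R,Tt=pick((.4508,.1865,87.5),'S'); print(p,cmd(p+[0,0,.1],R))
d=grab('wrist'); a=cv2.resize(d['image'],(500,375)); e=grab('side'); b=cv2.resize(e['image'][170:410,160:480],(500,375),interpolation=cv2.INTER_CUBIC)
cv2.imwrite('pics/p3.png',np.vstack([a[:225],b])[...,::-1])
E
```

```text
(0.4512, 0.1855, 87.4, 67, 44, array([240., 239.]), np.float64(0.74))
(0.4473, 0.3371, -78.6, 96, 43, array([219., 214.]), np.float64(0.72))
(0.5684, 0.3933, 82.9, 96, 44, array([249., 196.]), np.float64(0.71))
(0.4512, 0.1856, 88.3, 60, 41, array([244., 280.]), np.float64(0.38))
(0.4425, 0.3584, -79.3, 59, 43, array([182., 283.]), np.float64(0.4))
(0.5668, 0.3979, 82.4, 98, 44, array([176., 257.]), np.float64(0.52))
[0.44992761 0.16651904 0.0185    ] ([0.6177, -0.2378, -0.4447], [0.0086, 0.5837, 0.0362], 'rows', np.float64(9.8))
```

View pics/p3.png

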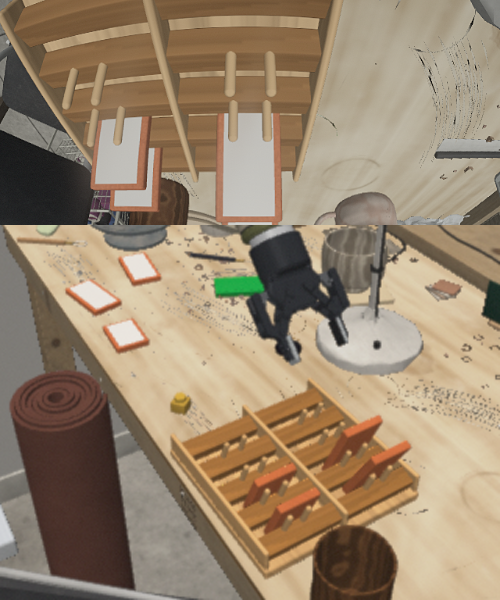

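Both lanes now hold two tiles each: side inset longs at (355,440) and (378,465), shorts at (270,485) and (293,508). Next is the second short tile.

Call:
arm_command(commands=[-0.7,0.08,-0.03,-0.06,0,0.06,0,-1,0.14,-0.06,-0.12,0,0.12,0,-1,0.2,-0.1,-0.18,0,0.18,0.01,-1,0.28,-0.13,-0.25,0,0.24,0.01,-1,0.35,-0.16,-0.3,0.003,0.3,0.02,-1,0.42,-0.2,-0.36,0.004,0.36,0.02,-1,0.5,-0.238,-0.42,0.006,0.42,0.03,-1,0.56,-0.238,-0.445,0.008,0.48,0.036,-1,0.618,-0.238,-0.445,0.009,0.54,0.036,-1,0.618,-0.238,-0.445,0.009,0.584,0.036,-1,0.618,-0.238,-0.445,0.009,0.584,0.036,-1,0.618,-0.238,-0.445,0.009,0.584,0.036])

```text
time_s: 16.75
position: [0.4496, 0.1652, 0.1167]
tool_rot: [[0.045, 0.999, 0.013], [0.906, -0.046, 0.421], [0.422, -0.007, -0.907]]
ft_force: [0.8, -1.5, 0.7]
grip_width: 0.0853
gripper_force: 0.0
```

Call:
arm_command(commands=[-1,0,0,0,0,0,0,-1,0,0,0,0,0,0,-1,0,0,0,0,0,0])

```text
time_s: 17.0
position: [0.4506, 0.1656, 0.1185]
tool_rot: [[0.042, 0.999, 0.018], [0.905, -0.046, 0.422], [0.422, -0.001, -0.906]]
ft_force: [0.8, -0.1, 0.6]
grip_width: 0.0851
gripper_force: 0.0
```

```bash
python3 pk.py S .4508 .1865 87.5
```

```text
(0.4502, 0.1875, 87.3, 70, 46, array([315., 284.]), np.float64(0.86))
[ -6.8  23.2 102.7  29.2  59.7 -20.4] 17.0
[0.44925787 0.1675222  0.0185    ] ([-0.0812, -0.0026, 0.1829], [-0.0009, 0.0001, 0.0004], 'rows', np.float64(2.4))
```

Call:
arm_command(commands=[-1,-0.035,0,0.085,0,0,0,-1,-0.07,-0.002,0.165,0,0,0,-1,-0.081,-0.003,0.183,0,0,0,-1,-0.081,-0.003,0.183,0,0,0,-1,-0.081,-0.003,0.183,0,0,0,1,-0.081,-0.003,0.183,0,0,0,1,-0.081,-0.003,0.183,0,0,0,1,-0.081,-0.003,0.183,0,0,0,1,-0.081,-0.003,0.183,0,0,0,1,-0.081,-0.003,0.183,0,0,0,1,-0.081,-0.003,0.183,0,0,0], newtons=50)

```text
time_s: 17.97
position: [0.4489, 0.1683, 0.0197]
tool_rot: [[0.04, 0.999, 0.019], [0.905, -0.045, 0.423], [0.424, 0.0, -0.906]]
ft_force: [-2.8, -4.6, 9.0]
grip_width: 0.0582
gripper_force: 51.1
```

```bash
python3 gr.py S 1
```

```text
[0.44893175 0.16832114 0.01973599] [ 0.019  0.423 -0.906] 0.05824130630034073 51.12910866737366 [-2.8 -4.6  9. ] 17.9667
lift ([0.1017, 0.0001, -0.2174], [0.0, 0.0, 0.0], 'rows', np.float64(2.9))
[ 0.4524 -0.258   0.1469] ([-0.6635, 0.0452, -0.591], [-0.0049, -0.5831, -0.0355], 'rows', np.float64(10.7))
[ 0.452  -0.2426  0.1046] ([-0.6715, 0.043, -0.5014], [-0.0049, -0.5831, -0.0355], 'rows', np.float64(10.1))
[ 0.4518 -0.2326  0.0773] ([-0.6766, 0.0416, -0.4437], [-0.0049, -0.5831, -0.0355], 'rows', np.float64(9.8))
```

Call:
arm_command(commands=[1,0.03,0,-0.07,0,0,0,1,0.06,0,-0.14,0,0,0,1,0.1,0,-0.218,0,0,0,1,0.118,0,-0.254,0,0,0,1,0.118,0,-0.254,0,0,0], newtons=80)

```text
time_s: 18.38
position: [0.4502, 0.1682, 0.1633]
tool_rot: [[0.037, 0.999, 0.026], [0.905, -0.045, 0.422], [0.423, 0.008, -0.906]]
ft_force: [0.3, -0.1, -0.9]
grip_width: 0.0569
gripper_force: 86.4
```

```bash
python3 hd.py S 1
```

```text
tile in expected-tile frame (want 0,0,0): [(-0.0004, 0.0007, 0.5, 70, 46, array([318., 280.]), np.float64(0.84))]
[0.45015318 0.16815467 0.1632984 ] [ -6.5  19.   99.6  27.7  65.5 -16.6] 0.05691574797185927 86.36568188667297 [ 0.3 -0.1 -0.9] 18.3833
[ 0.4524 -0.258   0.1469] ([-0.7829, 0.0442, -0.3348], [-0.0033, -0.5826, -0.0357], 'rows', np.float64(10.2))
[ 0.452  -0.2426  0.1046] ([-0.7908, 0.0418, -0.2451], [-0.0033, -0.5826, -0.0357], 'rows', np.float64(9.9))
[ 0.4518 -0.2326  0.0773] ([-0.7959, 0.0402, -0.1874], [-0.0033, -0.5826, -0.0357], 'rows', np.float64(9.8))
```

Call:
arm_command(commands=[1,-0.1,0.01,-0.1,0,-0.06,-0.004,1,-0.2,0.02,-0.2,0,-0.12,-0.008,1,-0.3,0.03,-0.28,-0.001,-0.18,-0.012,1,-0.4,0.04,-0.36,-0.002,-0.24,-0.016,1,-0.5,0.044,-0.42,-0.002,-0.3,-0.02,1,-0.6,0.044,-0.42,-0.003,-0.36,-0.024,1,-0.7,0.044,-0.42,-0.003,-0.42,-0.028,1,-0.76,0.044,-0.42,-0.003,-0.48,-0.032,1,-0.76,0.044,-0.42,-0.003,-0.54,-0.036,1,-0.783,0.044,-0.335,-0.003,-0.583,-0.036,1,-0.783,0.044,-0.335,-0.003,-0.583,-0.036,1,-0.783,0.044,-0.335,-0.003,-0.583,-0.036])

```text
time_s: 19.43
position: [0.449, -0.2598, 0.1377]
tool_rot: [[-0.03, 1.0, 0.004], [0.712, 0.024, -0.702], [-0.702, -0.018, -0.712]]
ft_force: [-1.0, -0.2, -3.1]
grip_width: 0.057
gripper_force: 87.0
```

Call:
arm_command(commands=[1,0,0,0,0,0,0,1,0,0,0,0,0,0,1,0,0,0,0,0,0])

```text
time_s: 19.68
position: [0.4517, -0.2573, 0.1445]
tool_rot: [[-0.025, 1.0, 0.013], [0.708, 0.027, -0.706], [-0.706, -0.008, -0.708]]
ft_force: [0.2, 0.3, -0.7]
grip_width: 0.0571
gripper_force: 87.0
```

```bash
python3 hd.py S 1; python3 st.py S 1
```

```text
tile in expected-tile frame (want 0,0,0): [(-0.001, 0.0005, 0.6, 70, 46, array([318., 279.]), np.float64(0.81)), (-0.0034, 0.0447, -2.4, 38, 30, array([424., 265.]), np.float64(0.42))]
[ 0.45171112 -0.25729728  0.14453797] [-26.1  25.8 103.1 -60.9  45.9  14.8] 0.05707975460235886 87.0032250881195 [ 0.2  0.3 -0.7] 19.6833
[ 0.4524 -0.258   0.1469] ([-0.0041, 0.0011, -0.002], [-0.0015, -0.0, 0.0024], 'rows', np.float64(0.1))
[ 0.452  -0.2426  0.1046] ([0.0774, 0.0019, 0.0361], [-0.0015, -0.0, 0.0024], 'rows', np.float64(1.0))
[ 0.4518 -0.2326  0.0773] ([0.13, 0.0024, 0.0607], [-0.0015, -0.0, 0.0024], 'rows', np.float64(1.7))
back edge rel floor mid: rx 32.9 ry -0.9 z 68.3 mm lean 20.0 t 19.7333 F [-0.9 -0.7 -1.4] w 0.0572
```

Call:
arm_command(commands=[1,0.04,0.001,0.02,0,0,0.002,1,0.078,0.002,0.036,0,0,0.002,1,0.1,0.002,0.046,0,0,0.002,1,0.1,0.002,0.046,0,0,0.002])

```text
time_s: 20.07
position: [0.4512, -0.2372, 0.0911]
tool_rot: [[-0.023, 1.0, 0.012], [0.709, 0.025, -0.705], [-0.705, -0.008, -0.709]]
ft_force: [-1.3, -0.9, -2.7]
grip_width: 0.057
gripper_force: 87.1
```

Call:
arm_command(commands=[1,0.016,0,0.007,0,0,0,1,0.024,0,0.011,0,0,0,1,0.032,0,0.015,0,0,0,1,0.032,0,0.015,0,0,0])

```text
time_s: 20.4
position: [0.4517, -0.233, 0.0765]
tool_rot: [[-0.02, 1.0, 0.013], [0.707, 0.023, -0.707], [-0.707, -0.005, -0.707]]
ft_force: [0.2, 0.1, 1.5]
grip_width: 0.0569
gripper_force: 87.3
```

```bash
python3 st.py S 1
```

```text
back edge rel floor mid: rx 8.8 ry -0.3 z 0.1 mm lean 19.9 t 20.4 F [0.2 0.1 1.5] w 0.0569
```

Contact is light and the tile is seated. Releasing, then retreating.

Call:
arm_command(commands=[1,0.003,0,0.001,0,0,0,-0.65,0.003,0,0.001,0,0,0,-0.65,0.003,0,0.001,0,0,0,-0.65,0.003,0,0.001,0,0,0,-0.65,0.003,0,0.001,0,0,0,-0.65,0,0,-0.08,0,0,0,-0.65,0,0,-0.16,0,0,0,-0.7,0,0,-0.24,0,0,0,-0.7,0,0,-0.24,0,0,0])

```text
time_s: 21.15
position: [0.451, -0.1449, 0.1649]
tool_rot: [[-0.019, 1.0, 0.019], [0.707, 0.027, -0.706], [-0.707, 0.0, -0.708]]
ft_force: [0.8, -0.1, 2.0]
grip_width: 0.0729
gripper_force: 0.0
```

```bash
python3 - <<'E'
from h import *
for n in ['side','scene']:
  for t in tiles(grab(n)): print(t)
p,R,Tt=pick((.4478,.3375,-78.7),'L'); print(p,cmd(p+[0,0,.1],R))
E
```

```text
(0.4473, 0.3371, -78.6, 96, 43, array([219., 214.]), np.float64(0.71))
(0.5683, 0.3934, 82.0, 96, 44, array([247., 196.]), np.float64(0.45))
(0.44, 0.3709, 10.3, 44, 34, array([178., 283.]), np.float64(0.41))
(0.5677, 0.4061, 82.2, 82, 43, array([173., 257.]), np.float64(0.45))
[0.45328649 0.31004279 0.0185    ] ([0.7078, 0.0294, -0.5851], [-0.0173, 0.581, -0.0859], 'rows', np.float64(11.0))
```

Call:
arm_command(commands=[-1,0.08,0,-0.08,0,0.05,-0.008,-1,0.15,0,-0.16,-0.003,0.1,-0.016,-1,0.22,0.01,-0.24,-0.005,0.16,-0.024,-1,0.3,0.01,-0.32,-0.007,0.22,-0.032,-1,0.37,0.015,-0.4,-0.009,0.28,-0.04,-1,0.44,0.02,-0.47,-0.01,0.34,-0.05,-1,0.52,0.02,-0.54,-0.012,0.4,-0.06,-1,0.6,0.025,-0.585,-0.014,0.46,-0.07,-1,0.66,0.029,-0.585,-0.016,0.52,-0.08,-1,0.708,0.029,-0.585,-0.017,0.581,-0.086,-1,0.708,0.029,-0.585,-0.017,0.581,-0.086,-1,0.708,0.029,-0.585,-0.017,0.581,-0.086])

```text
time_s: 22.25
position: [0.4524, 0.3107, 0.1135]
tool_rot: [[-0.17, 0.981, -0.091], [0.889, 0.193, 0.414], [0.424, -0.01, -0.906]]
ft_force: [-0.8, -0.5, -0.6]
grip_width: 0.0855
gripper_force: 0.0
```

Call:
arm_command(commands=[-1,0,0,0,0,0,0,-1,0,0,0,0,0,0,-1,0,0,0,0,0,0])

```text
time_s: 22.5
position: [0.4541, 0.3081, 0.1179]
tool_rot: [[-0.174, 0.981, -0.084], [0.89, 0.193, 0.414], [0.423, -0.003, -0.906]]
ft_force: [-0.8, -0.0, -0.5]
grip_width: 0.0852
gripper_force: 0.0
```

```bash
python3 pk.py L .4478 .3375 -78.7
```

```text
[ 10.7  28.5  92.3  28.4  62.6 -14.4] 22.5
[0.45328649 0.31004279 0.0185    ] ([-0.0803, -0.0003, 0.1819], [-0.0004, -0.0, -0.002], 'rows', np.float64(2.4))
```

```bash
python3 - <<'E'
from h import *
for n in ['wrist','side','scene']:
  d=grab(n); print(n)
  if n=='wrist': cv2.imwrite('pics/w5.png',d['image'][...,::-1])
  for t in tiles(d): print(t)
E
```

```text
wrist
(0.567, 0.3951, 82.7, 100, 46, array([488., 227.]), np.float64(0.92))
side
(0.4472, 0.337, -79.7, 97, 43, array([219., 214.]), np.float64(0.72))
(0.5684, 0.3933, 82.9, 96, 44, array([249., 196.]), np.float64(0.7))
scene
```

View pics/w5.png

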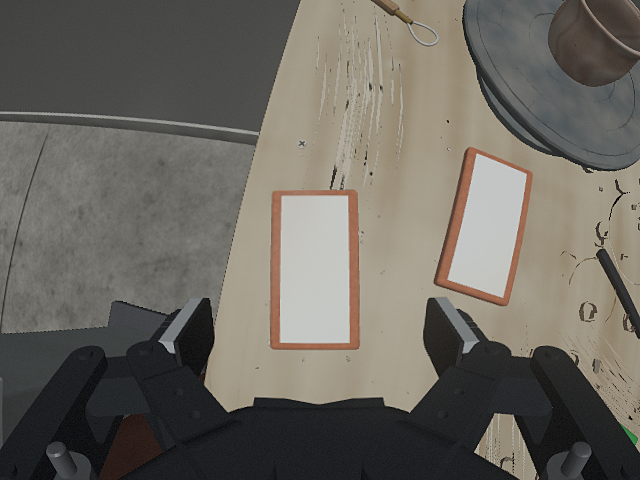

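The tile is where expected, with its rim from (273,191) to (358,348); only my mask missed it. I'll measure it from its corners.

```bash
python3 - <<'E'
from h import *
d=grab('wrist')
q=onplane(d,[[281,196],[349,196],[350,343],[279,343]],.012); print(q.round(4).tolist()); c=q.mean(0); a=(q[0]+q[1]-q[2]-q[3]); a=np.degrees(np.arctan2(a[1],a[0])); print(c,a)
np.save('t.npy',[*c,a]); p,R,Tt=pick([*c,a],'L'); print(p,cmd(p,R))
E
```

```text
[[0.414, 0.3841], [0.4601, 0.3931], [0.479, 0.2951], [0.4329, 0.286]]
[0.44650559 0.33957521] 100.93550030197945
[0.4518173  0.31208365 0.0185    ] ([-0.0778, -0.0023, 0.1839], [-0.0015, -0.0003, 0.0011], 'rows', np.float64(2.4))
```

Call:
arm_command(commands=[-1,-0.035,0,0.085,0,0,0,-1,-0.07,-0.002,0.165,0,0,0,-1,-0.078,-0.002,0.184,0,0,0,-1,-0.078,-0.002,0.184,0,0,0,-1,-0.078,-0.002,0.184,0,0,0,1,-0.078,-0.002,0.184,0,0,0,1,-0.078,-0.002,0.184,0,0,0,1,-0.078,-0.002,0.184,0,0,0,1,-0.078,-0.002,0.184,0,0,0,1,-0.078,-0.002,0.184,0,0,0,1,-0.078,-0.002,0.184,0,0,0], newtons=50)

```text
time_s: 23.67
position: [0.4524, 0.3126, 0.0199]
tool_rot: [[-0.176, 0.981, -0.082], [0.889, 0.194, 0.416], [0.424, 0.001, -0.906]]
ft_force: [-0.3, -2.8, 8.6]
grip_width: 0.0582
gripper_force: 51.9
```

```bash
python3 gr.py L 1|head -1
```

```text
[0.45236722 0.31262258 0.01993292] [-0.082  0.416 -0.906] 0.05822830499797177 51.90046191215515 [-0.3 -2.8  8.6] 23.6667
```

Call:
arm_command(commands=[1,0.03,0,-0.07,0,0,0,1,0.06,0,-0.14,0,0,0,1,0.1,0,-0.218,0,0,0,1,0.118,0,-0.254,0,0,0,1,0.118,0,-0.254,0,0,0], newtons=80)

```text
time_s: 24.08
position: [0.4537, 0.3129, 0.164]
tool_rot: [[-0.18, 0.981, -0.075], [0.888, 0.194, 0.417], [0.423, 0.009, -0.906]]
ft_force: [0.3, 0.7, -1.5]
grip_width: 0.0568
gripper_force: 86.2
```

```bash
sed -i 's/if f<0.35/if f<0.3/; s/hsv\[...,0\]<16)/hsv[...,0]<20)/; s/>60: continue/>60: continue/' h.py; python3 hd.py L 1
```

```text
tile in expected-tile frame (want 0,0,0): [(0.0034, -0.0298, 1.2, 18, 4, array([242., 268.]), np.float64(0.34)), (-0.0005, 0.0014, 1.0, 99, 46, array([318., 262.]), np.float64(0.85))]
[0.45369207 0.3129407  0.16398184] [ 11.2  24.9  89.2  27.2  67.8 -10.9] 0.05682203370890153 86.16504805174907 [ 0.3  0.7 -1.5] 24.0833
[ 0.5836 -0.2626  0.1689] ([-1.0618, 0.0333, -0.5132], [0.019, -0.5816, 0.0839], 'rows', np.float64(14.1))
[ 0.5832 -0.2472  0.1266] ([-1.0701, 0.0382, -0.4237], [0.019, -0.5816, 0.0839], 'rows', np.float64(13.8))
[ 0.5829 -0.2373  0.0994] ([-1.0755, 0.0413, -0.3661], [0.019, -0.5816, 0.0839], 'rows', np.float64(13.6))
```

Call:
arm_command(commands=[1,-0.07,0.003,-0.07,0,-0.03,0,1,-0.14,0.006,-0.14,0,-0.07,0.01,1,-0.21,0.01,-0.2,0.002,-0.11,0.015,1,-0.28,0.01,-0.25,0.004,-0.15,0.02,1,-0.35,0.01,-0.3,0.006,-0.19,0.025,1,-0.42,0.02,-0.34,0.008,-0.23,0.03,1,-0.5,0.02,-0.38,0.009,-0.26,0.035,1,-0.6,0.02,-0.42,0.01,-0.29,0.04,1,-0.6,0.02,-0.42,0.01,-0.29,0.04,1,-0.6,0.02,-0.42,0.01,-0.29,0.04])

```text
time_s: 24.97
position: [0.5324, -0.0443, 0.2195]
tool_rot: [[-0.117, 0.993, -0.016], [0.978, 0.112, -0.175], [-0.172, -0.036, -0.984]]
ft_force: [-0.5, 0.7, -1.7]
grip_width: 0.0569
gripper_force: 86.4
```

```bash
python3 hd.py L 1
```

```text
tile in expected-tile frame (want 0,0,0): [(-0.0237, -0.0315, -0.8, 30, 6, array([242., 207.]), np.float64(0.31)), (0.0463, -0.0288, -10.0, 15, 3, array([243., 372.]), np.float64(0.37)), (-0.001, 0.0014, 1.0, 100, 46, array([318., 262.]), np.float64(0.86))]
[ 0.53236332 -0.04432852  0.21945953] [-12.9  22.   80.  -10.3  76.9 -17.3] 0.05689396812751341 86.446844689278 [-0.5  0.7 -1.7] 24.9667
[ 0.5836 -0.2626  0.1689] ([-0.4268, 0.0569, 0.1743], [0.0052, -0.2918, 0.0444], 'rows', np.float64(5.6))
[ 0.5832 -0.2472  0.1266] ([-0.3822, 0.0628, 0.2523], [0.0052, -0.2918, 0.0444], 'rows', np.float64(5.5))
[ 0.5829 -0.2373  0.0994] ([-0.3534, 0.0665, 0.3025], [0.0052, -0.2918, 0.0444], 'rows', np.float64(5.6))
```

Call:
arm_command(commands=[1,-0.08,0.01,0.0,0,-0.06,0.01,1,-0.16,0.02,0.0,0,-0.12,0.02,1,-0.24,0.03,0.02,0.002,-0.18,0.03,1,-0.33,0.05,0.05,0.004,-0.24,0.04,1,-0.42,0.057,0.1,0.005,-0.292,0.044,1,-0.427,0.057,0.174,0.005,-0.292,0.044,1,-0.427,0.057,0.174,0.005,-0.292,0.044,1,-0.427,0.057,0.174,0.005,-0.292,0.044,1,-0.427,0.057,0.174,0.005,-0.292,0.044])

```text
time_s: 25.77
position: [0.5848, -0.2591, 0.1712]
tool_rot: [[-0.024, 1.0, 0.021], [0.707, 0.032, -0.706], [-0.707, -0.002, -0.708]]
ft_force: [-0.2, -0.3, -1.1]
grip_width: 0.0567
gripper_force: 86.5
```

```bash
python3 hd.py L 1; python3 st.py L 1
```

```text
tile in expected-tile frame (want 0,0,0): [(-0.0135, -0.0355, 2.7, 28, 14, array([234., 220.]), np.float64(0.38)), (0.0446, -0.0292, -0.7, 12, 3, array([243., 369.]), np.float64(0.34)), (-0.0014, 0.0012, 1.1, 100, 46, array([318., 262.]), np.float64(0.83))]
[ 0.58478164 -0.25914552  0.17115489] [-20.4  33.6  80.6 -50.7  57.8   3. ] 0.05672818319954004 86.53067213483155 [-0.2 -0.3 -1.1] 25.7667
[ 0.5836 -0.2626  0.1689] ([-0.0002, -0.0035, 0.0098], [0.0033, 0.0006, 0.0004], 'rows', np.float64(0.1))
[ 0.5832 -0.2472  0.1266] ([0.0814, -0.0033, 0.0478], [0.0033, 0.0006, 0.0004], 'rows', np.float64(1.1))
[ 0.5829 -0.2373  0.0994] ([0.134, -0.0031, 0.0723], [0.0033, 0.0006, 0.0004], 'rows', np.float64(1.8))
back edge rel floor mid: rx 30.2 ry 2.0 z 73.9 mm lean 19.9 t 25.8167 F [-0.4 -0.  -1.2] w 0.0569
```

Call:
arm_command(commands=[1,0.04,-0.003,0.025,0,0,0,1,0.081,-0.003,0.048,0.003,0,0,1,0.102,-0.003,0.057,0.003,0,0,1,0.102,-0.003,0.057,0.003,0,0])

```text
time_s: 26.15
position: [0.5826, -0.2421, 0.1142]
tool_rot: [[-0.025, 1.0, 0.015], [0.707, 0.029, -0.706], [-0.706, -0.007, -0.708]]
ft_force: [-0.0, 0.2, -1.7]
grip_width: 0.0569
gripper_force: 86.6
```

Call:
arm_command(commands=[1,0.014,0,0.006,0,0,0,1,0.022,0,0.01,0,0,0,1,0.029,0,0.014,0,0,0,1,0.029,0,0.014,0,0,0])

```text
time_s: 26.48
position: [0.5825, -0.2386, 0.0996]
tool_rot: [[-0.023, 1.0, 0.015], [0.707, 0.027, -0.707], [-0.707, -0.006, -0.707]]
ft_force: [0.2, 0.1, -0.8]
grip_width: 0.0567
gripper_force: 86.6
```

```bash
python3 st.py L 1
```

```text
back edge rel floor mid: rx 9.8 ry -0.6 z 1.2 mm lean 19.9 t 26.4833 F [ 0.2  0.1 -0.8] w 0.0567
```

Next: release, retreat, then go for the last tile.

Call:
arm_command(commands=[1,0.003,0,0.001,0,0,0,-0.65,0.003,0,0.001,0,0,0,-0.65,0.003,0,0.001,0,0,0,-0.65,0.003,0,0.001,0,0,0,-0.65,0.003,0,0.001,0,0,0,-0.65,0,0,-0.08,0,0,0,-0.65,0,0,-0.16,0,0,0,-0.7,0,0,-0.24,0,0,0,-0.7,0,0,-0.24,0,0,0])

```text
time_s: 27.23
position: [0.5825, -0.1505, 0.1903]
tool_rot: [[-0.02, 1.0, 0.024], [0.705, 0.031, -0.708], [-0.708, 0.003, -0.706]]
ft_force: [0.4, 0.2, 0.8]
grip_width: 0.0723
gripper_force: 0.0
```

```bash
python3 - <<'E'
from h import *
for n in ['side','scene']:
  for t in tiles(grab(n)): print(n,t)
p,R,Tt=pick((.567,.3951,82.7),'L'); print(p,cmd(p+[0,0,.1],R))
d=grab('wrist'); a=cv2.resize(d['image'],(500,375)); e=grab('side'); b=cv2.resize(e['image'][170:410,160:480],(500,375),interpolation=cv2.INTER_CUBIC)
cv2.imwrite('pics/p4.png',np.vstack([a[:225],b])[...,::-1])
E
```

```text
side (0.5684, 0.3933, 82.9, 96, 44, array([249., 196.]), np.float64(0.75))
scene (0.5675, 0.4032, 84.3, 86, 44, array([174., 257.]), np.float64(0.44))
[0.56344219 0.36732696 0.0185    ] ([0.8311, -0.0053, -0.6424], [0.012, 0.5825, 0.0783], 'rows', np.float64(12.6))
```

View pics/p4.png

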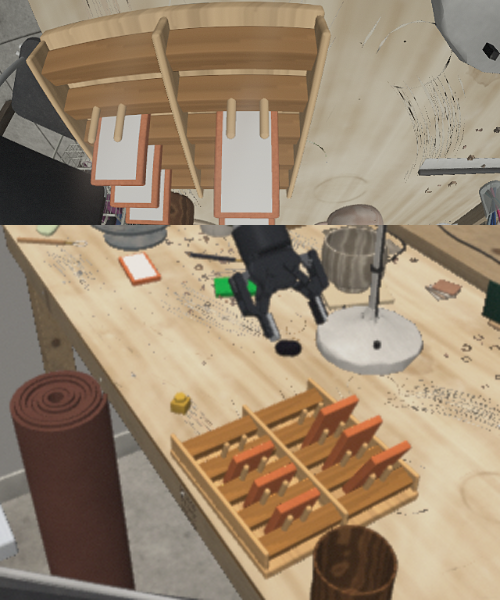

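Six tiles now stand correctly in the rack. One loose long tile remains at side inset (140,268).

Call:
arm_command(commands=[-1,0.08,0,-0.08,0,0.05,0.007,-1,0.15,0,-0.16,0.002,0.1,0.014,-1,0.22,0,-0.24,0.004,0.16,0.022,-1,0.3,-0.002,-0.32,0.005,0.22,0.03,-1,0.38,-0.003,-0.4,0.006,0.28,0.038,-1,0.46,-0.004,-0.48,0.007,0.34,0.046,-1,0.54,-0.005,-0.56,0.008,0.4,0.054,-1,0.62,-0.005,-0.63,0.009,0.46,0.062,-1,0.7,-0.005,-0.642,0.01,0.52,0.07,-1,0.78,-0.005,-0.642,0.012,0.58,0.078,-1,0.831,-0.005,-0.642,0.012,0.582,0.078,-1,0.831,-0.005,-0.642,0.012,0.582,0.078])

```text
time_s: 28.43
position: [0.5654, 0.3332, 0.1302]
tool_rot: [[0.123, 0.991, 0.051], [0.898, -0.133, 0.418], [0.421, -0.006, -0.907]]
ft_force: [0.6, 0.3, -0.6]
grip_width: 0.0854
gripper_force: 0.0
```

Call:
arm_command(commands=[-1,0,0,0,0,0,0,-1,0,0,0,0,0,0,-1,0,0,0,0,0,0,-1,0,0,0,0,0,0])

```text
time_s: 28.77
position: [0.5658, 0.3329, 0.1328]
tool_rot: [[0.119, 0.991, 0.053], [0.899, -0.13, 0.418], [0.421, -0.002, -0.907]]
ft_force: [-0.5, -0.5, 0.3]
grip_width: 0.0851
gripper_force: 0.0
```

```bash
python3 pk.py L .567 .3951 82.7
```

```text
(0.5671, 0.3953, 82.7, 100, 46, array([308., 232.]), np.float64(0.88))
[11.6 34.1 77.7 26.7 62.5  7.7] 28.7667
[0.56354219 0.36752696 0.0185    ] ([-0.0346, -0.013, 0.2361], [-0.0003, 0.0006, -0.0018], 'rows', np.float64(2.9))
```

Call:
arm_command(commands=[-1,0.01,-0.013,0.08,0,0,-0.002,-1,-0.01,-0.013,0.16,0,0,-0.002,-1,-0.03,-0.013,0.22,0,0,-0.002,-1,-0.035,-0.013,0.236,0,0,-0.002,-1,-0.035,-0.013,0.236,0,0,-0.002,-1,-0.035,-0.013,0.236,0,0,-0.002])

```text
time_s: 29.32
position: [0.5638, 0.3683, 0.02]
tool_rot: [[0.113, 0.992, 0.054], [0.899, -0.126, 0.419], [0.423, 0.001, -0.906]]
ft_force: [-0.2, 0.4, 0.1]
grip_width: 0.0853
gripper_force: 0.0
```

Call:
arm_command(commands=[1,0,0,0,0,0,0,1,0,0,0,0,0,0,1,0,0,0,0,0,0,1,0,0,0,0,0,0,1,0,0,0,0,0,0,1,0,0,0,0,0,0], newtons=50)

```text
time_s: 29.82
position: [0.5637, 0.3686, 0.021]
tool_rot: [[0.112, 0.992, 0.056], [0.899, -0.125, 0.419], [0.423, 0.003, -0.906]]
ft_force: [-2.1, -3.3, 8.7]
grip_width: 0.0577
gripper_force: 52.0
```

```bash
python3 gr.py L 0|head -1
```

```text
[0.56368714 0.36857432 0.02104692] [ 0.056  0.419 -0.906] 0.05767493244753538 52.04450726509094 [-2.1 -3.3  8.7] 29.8167
```

Call:
arm_command(commands=[1,0.03,0,-0.07,0,0,0,1,0.06,0,-0.14,0,0,0,1,0.1,0,-0.218,0,0,0,1,0.118,0,-0.254,0,0,0,1,0.118,0,-0.254,0,0,0], newtons=80)

```text
time_s: 30.23
position: [0.5646, 0.3693, 0.166]
tool_rot: [[0.108, 0.992, 0.063], [0.898, -0.125, 0.422], [0.426, 0.011, -0.905]]
ft_force: [0.9, -0.1, -1.4]
grip_width: 0.0566
gripper_force: 86.8
```

```bash
python3 hd.py L 0
```

```text
tile in expected-tile frame (want 0,0,0): [(-0.0003, 0.0009, 0.5, 99, 46, array([318., 265.]), np.float64(0.91))]
[0.5645616  0.3692938  0.16595435] [15.  33.1 73.4 25.5 65.2 12.9] 0.05656505609299994 86.75979119958356 [ 0.9 -0.1 -1.4] 30.2333
[ 0.5817 -0.2113  0.1687] ([-1.0337, 0.1805, -0.4967], [-0.01, -0.5824, -0.0771], 'rows', np.float64(13.9))
[ 0.5813 -0.1959  0.1264] ([-1.042, 0.1755, -0.4072], [-0.01, -0.5824, -0.0771], 'rows', np.float64(13.6))
[ 0.5811 -0.186   0.0991] ([-1.0473, 0.1722, -0.3496], [-0.01, -0.5824, -0.0771], 'rows', np.float64(13.4))
```

Call:
arm_command(commands=[1,-0.07,0.01,-0.07,0,-0.03,0,1,-0.14,0.02,-0.14,0,-0.07,-0.01,1,-0.21,0.04,-0.2,-0.001,-0.11,-0.015,1,-0.28,0.05,-0.25,-0.002,-0.15,-0.02,1,-0.35,0.06,-0.3,-0.003,-0.19,-0.025,1,-0.42,0.08,-0.34,-0.004,-0.23,-0.03,1,-0.5,0.09,-0.38,-0.005,-0.26,-0.035,1,-0.6,0.1,-0.42,-0.005,-0.29,-0.04,1,-0.6,0.1,-0.42,-0.005,-0.29,-0.04,1,-0.6,0.1,-0.42,-0.005,-0.29,-0.04])

```text
time_s: 31.12
position: [0.5668, -0.0008, 0.2209]
tool_rot: [[0.051, 0.999, 0.009], [0.983, -0.049, -0.175], [-0.174, 0.017, -0.985]]
ft_force: [0.7, -0.2, -1.9]
grip_width: 0.0567
gripper_force: 86.6
```

```bash
python3 hd.py L 0
```

```text
tile in expected-tile frame (want 0,0,0): [(0.0497, -0.0305, -0.9, 9, 3, array([242., 381.]), np.float64(0.4)), (-0.0007, 0.0009, 0.5, 100, 46, array([318., 265.]), np.float64(0.93))]
[ 0.56676146 -0.00079339  0.22089232] [ -7.8  24.9  75.  -10.1  78.4  -3.1] 0.05665104602501128 86.6148198209703 [ 0.7 -0.2 -1.9] 31.1167
[ 0.5817 -0.2113  0.1687] ([-0.3997, 0.0486, 0.177], [-0.009, -0.2916, -0.0371], 'rows', np.float64(5.3))
[ 0.5813 -0.1959  0.1264] ([-0.3549, 0.0448, 0.255], [-0.009, -0.2916, -0.0371], 'rows', np.float64(5.3))
[ 0.5811 -0.186   0.0991] ([-0.326, 0.0424, 0.3052], [-0.009, -0.2916, -0.0371], 'rows', np.float64(5.4))
```

Call:
arm_command(commands=[1,-0.08,0.01,0.0,0,-0.06,-0.008,1,-0.16,0.02,0.0,-0.002,-0.12,-0.016,1,-0.24,0.03,0.02,-0.004,-0.18,-0.024,1,-0.33,0.04,0.05,-0.007,-0.24,-0.032,1,-0.4,0.048,0.1,-0.009,-0.292,-0.037,1,-0.4,0.048,0.177,-0.009,-0.292,-0.037,1,-0.4,0.048,0.177,-0.009,-0.292,-0.037,1,-0.4,0.048,0.177,-0.009,-0.292,-0.037,1,-0.4,0.048,0.177,-0.009,-0.292,-0.037,1,-0.4,0.048,0.177,-0.009,-0.292,-0.037])

```text
time_s: 32.0
position: [0.584, -0.2075, 0.1722]
tool_rot: [[-0.02, 0.999, 0.027], [0.706, 0.033, -0.707], [-0.708, 0.005, -0.706]]
ft_force: [-0.1, 0.5, -1.2]
grip_width: 0.0565
gripper_force: 86.8
```

```bash
python3 hd.py L 0; python3 st.py L 0
```

```text
tile in expected-tile frame (want 0,0,0): [(-0.0129, -0.0454, 76.6, 8, 3, array([209., 231.]), np.float64(0.39)), (-0.0053, -0.0325, 25.2, 22, 9, array([237., 248.]), np.float64(0.34)), (-0.0009, 0.0008, 0.6, 100, 46, array([318., 265.]), np.float64(0.87))]
[ 0.58396676 -0.20749007  0.17224477] [-15.6  32.9  81.9 -50.8  60.5   7.1] 0.056479119196542235 86.8111041910015 [-0.1  0.5 -1.2] 32.0
[ 0.5817 -0.2113  0.1687] ([-0.0001, -0.0047, 0.0103], [0.0038, 0.0009, -0.0004], 'rows', np.float64(0.1))
[ 0.5813 -0.1959  0.1264] ([0.0815, -0.0048, 0.0482], [0.0038, 0.0009, -0.0004], 'rows', np.float64(1.1))
[ 0.5811 -0.186   0.0991] ([0.1341, -0.005, 0.0727], [0.0038, 0.0009, -0.0004], 'rows', np.float64(1.8))
back edge rel floor mid: rx 30.1 ry 2.8 z 74.1 mm lean 19.9 t 32.05 F [-0.  -0.2 -1.3] w 0.0567
```

Call:
arm_command(commands=[1,0.04,-0.005,0.025,0,0,0,1,0.081,-0.005,0.048,0.003,0,0,1,0.102,-0.005,0.057,0.003,0,0,1,0.102,-0.005,0.057,0.003,0,0])

```text
time_s: 32.38
position: [0.58, -0.1912, 0.1128]
tool_rot: [[-0.024, 1.0, 0.017], [0.707, 0.029, -0.706], [-0.707, -0.005, -0.708]]
ft_force: [-0.7, -0.5, -1.9]
grip_width: 0.0565
gripper_force: 86.8
```

Call:
arm_command(commands=[1,0.014,0,0.006,0,0,0,1,0.022,0,0.01,0,0,0,1,0.029,0,0.014,0,0,0,1,0.029,0,0.014,0,0,0])

```text
time_s: 32.72
position: [0.5801, -0.1871, 0.0986]
tool_rot: [[-0.021, 1.0, 0.018], [0.706, 0.028, -0.707], [-0.707, -0.002, -0.707]]
ft_force: [1.1, 0.6, -2.9]
grip_width: 0.0567
gripper_force: 87.0
```

```bash
python3 st.py L 0
```

```text
back edge rel floor mid: rx 9.5 ry -1.1 z 0.4 mm lean 19.9 t 32.7167 F [ 1.1  0.6 -2.9] w 0.0567
```

Call:
arm_command(commands=[-0.65,0.001,0,0,0,0,0,-0.65,0.001,0,0,0,0,0,-0.65,0.001,0,0,0,0,0,-0.65,0.001,0,0,0,0,0,-0.65,0,0,-0.08,0,0,0,-0.65,0,0,-0.16,0,0,0,-0.7,0,0,-0.24,0,0,0,-0.7,0,0,-0.3,0,0,0,-0.7,0,0,-0.3,0,0,0,-0.7,0,0,-0.3,0,0,0,-0.7,0,0,-0.3,0,0,0])

```text
time_s: 33.63
position: [0.577, -0.0817, 0.2039]
tool_rot: [[-0.022, 1.0, 0.016], [0.706, 0.027, -0.707], [-0.707, -0.004, -0.707]]
ft_force: [-0.2, -0.6, 0.6]
grip_width: 0.0724
gripper_force: 0.0
```

```bash
python3 - <<'E'
from h import *
d=grab('wrist'); a=cv2.resize(d['image'],(500,375)); e=grab('side'); b=cv2.resize(e['image'][170:410,160:480],(500,375),interpolation=cv2.INTER_CUBIC)
cv2.imwrite('pics/p5.png',np.vstack([a[:225],b])[...,::-1])
E
```

```text
(no output)
```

View pics/p5.png

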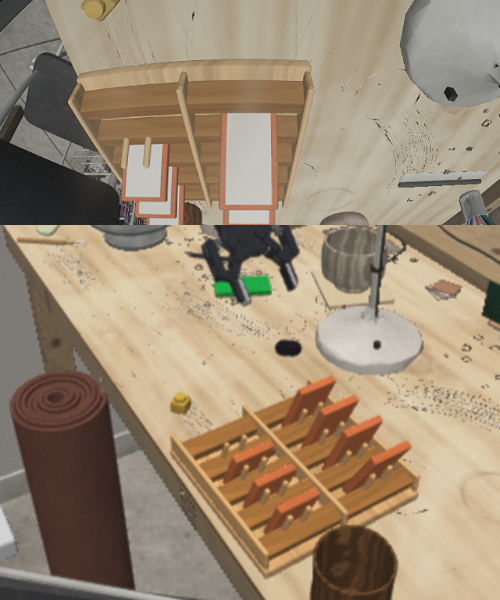

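All five tiles lean on their dowels: longs in the far lane at side inset (310,400), (330,420) and (355,440), shorts at (250,460) and (270,485). The samples, cup, tin and pebble have not moved, and the robot is clear. Handing in.

```bash
python3 -c "
from rig import env
print(env.close_job())"
```

```text
the job is handed in; nothing more can be done
None
```

All five loose tiles (three long, two short) now stand in their matching lanes of the rack, the samples, cup, tin, pebble and green look-alike were left alone, and the job was handed in after about 34 s of robot time; no verdict came back.

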